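Put the service tools back in the shadow tray and lock them in

ROBOT

A 7-joint arm with a two-finger parallel gripper is mounted at the origin on a cart in front of the work surface, level with it; the furniture and walls round the work are solid. World frame = base frame: x ahead of the robot, y to its left, z up, the work surface at z = 0. Lengths are in m, angles in rad, forces in N, time in s.
With the tool pointing down it reaches from about 0.4 to 0.875 m from the base axis. Payload 6.5 kg.
Tool frame: the origin (TCP) lies between the finger pads; the fingertips stand 19 mm ahead of it and the grasp point (between the pads) is the TCP (r.tcp_to_tips is the distance from the TCP to the fingertips, in m); z points along the fingers, x is the direction in which the jaws open and shut, and the axes are right-handed (so a half turn about z gives the same grasp; the last joint's range is limited). The gripper opens to 88 mm and grips with 3 to 60 N. Pads are 18 mm wide; open, the fingers measure 123 mm over their backs; the gripper's body (75 mm by 187 mm) begins 45 mm behind the grasp point.
Start: joints at [1.247, 0.536, -0.004, 1.538, 0.003, 1.067, -0.071], TCP at [0.166, -0.629, 0.228] pointing down, gripper open.
Joint ranges: [-2.7, 2.7], [-0.37, 2.16], [-1.27, 1.26], [0.24, 2.4], [-1.31, 4.45], [0.19, 1.91], [-2.76, 2.76]. Speed limits (rad/s): [2.39, 2.39, 3.14, 3.14, 3.14, 3.14, 3.14].

INTERFACE

Orientations are given as [roll, pitch, yaw] about the fixed x, y, z axes, in that order (R = Rz(yaw) Ry(pitch) Rx(roll)).
In Python, from station import r gives the robot as it stands. The module is installed in compiled form; this text tells all that it offers.
- The arm moves only by the tool carry_out, never from a script. Its argument "series" is a list of rows, each a list of 7 numbers: the shift along the tool's x, y, z scaled (see below), then the turn, a rotation vector about the tool's x, y, z scaled (see below), then the opening, from -1 (shut) to 1 (fully open). In form: [[x, y, z, ax, ay, az, fingers], ...]. A call has 1 to 10 rows; each row is the pose to reach, as a shift and turn from the pose measured when the call began, along the tool's axes at that moment; what a row does not reach only later rows make up. The controller multiplies each number of a shift by 10 cm and each number of a turn by 90 degrees. A row lasts 1/8 s, in which the tool goes at most 62.5 mm and 10.7 degrees, less where a joint would pass 70% of its speed; a pose out of reach is approached as far as the arm can. A call with a number of a shift or a turn outside -1 to 1 is refused whole. A call with a gripper value outside its range is refused whole. The fingers move at their own pace and stop on an object; "squeeze" is the grip in N (left out, the last holds). Time passes only in rows, so rows that repeat a pose let the fingers close. It gives the time, the measured TCP pose, the force and the opening at its end, in the units of the state.
- r.get_state(): the state, without advancing time (a new reading comes with each control period).
- r.capture(name): name is "side" or "top"; returns a dict with "image" (400x640x3 uint8, red, green, blue), "camera_matrix" (3x3 intrinsics, pixels), "k1" (the pictures are not rectified: a ray, as slopes to the right and down, at radius r is drawn at 1 + k1 r^2 times it, then the intrinsics apply), "extrinsics" (4x4, takes a point from world to camera coordinates). Camera axes: x right, y down, z forward; pixel columns grow to the right and rows downward; lengths in m; the calibration is good to about 2 mm. A picture is of the moment at which its call begins. There is no depth.
- r.finish_job(): hands the job in, once; it reports no verdict.
The state is a dict: "t": time; "qpos": joint angles; "joint_velocities": joint speeds; "tau": joint torques, N m; "tool_pos": TCP position; "tcp_rot": TCP orientation; "ft_force": force on the tool from outside, world axes, zero at the start; "ft_torque": the same for the moment, N m; "finger_gap": finger opening in m.
Only numpy, scipy, OpenCV 4.12 (cv2) and the standard library are available. Lean on these libraries where they do the work, as an engineer would, in place of code of your own. Each camera call takes 0.05 s, during which the arm holds its last target.

TASK

Put the service kit away: lay the red-handled screwdriver and the steel spanner each into its own matching cut-out in the grey tray, lying fully down in the pocket. Then swing the tray's aluminium bar by its black knob right across over both tools to its stop, so they cannot fall out. Leave everything else on the bench where it is.

Things in the scene. Friction and masses are not known exactly. Their poses are not given: they have to be found in the camera images.
- tray: Grey foam shadow tray on a blue base, 262 x 211 x 21 mm with its thin black rim, fixed. Origin: centre of its underside; x along the pockets, y across, z up. Pocket floors are 6 mm, the foam's top 20 mm above the bench. A finger channel across the pockets, 48 mm wide, floor at 3 mm, has its middle at x = +29 mm and is open from the -y edge to y = +78 mm. Forceps are fixed in a third pocket (y = -25.5 mm).
- screwdriver: Screwdriver 170 mm long, about 45 g, lying on the bench. Origin under its middle; its x axis runs from the tip (x = -85 mm) to the end of the handle (+85 mm). Red handle 18 mm thick from x = +3 to +85 mm (balance point in the handle; grip at about x = +44 mm, which comes over the finger channel in the pocket); shaft 5 mm thick, axis 9 mm above the underside.
- spanner: Steel combination spanner, 162 mm long, 9 mm thick, about 110 g, lying flat on the bench. Origin under its shank near the balance point; x axis from the closed ring (centre x = -75 mm, 26 mm across) to the open jaw (x = +47 to +74 mm, 34 mm wide). Shank 15 mm wide; grip it at the origin, which comes over the finger channel in the pocket.
- driver_tip (a point): Tip of the screwdriver's shaft, on its axis.
- driver_end (a point): Rear end of the screwdriver's handle, on its axis.
- spanner_ring (a point): Centre of the spanner's ring, at half thickness.
- spanner_jaw (a point): Middle of the spanner's open jaw, at half thickness.
- pocket_driver_tip (a point): Where driver_tip lies when the screwdriver lies right in its pocket (tray x = -100, y = -63.5 mm, 15 mm above the bench). The pocket's shaft part is 12 mm wide and spans tray x = -103 to -15 mm; no room for the handle.
- pocket_driver_end (a point): Where driver_end lies when the screwdriver lies right in its pocket (tray x = +70, y = -63.5 mm, 15 mm above the bench). The pocket's handle part is 23 mm wide and spans tray x = -15 to +73 mm.
- pocket_spanner_ring (a point): Where spanner_ring lies when the spanner lies right in its pocket (tray x = -46, y = +11.5 mm, 10.5 mm above the bench). The ring part is 31 mm wide, tray x = -62 to -30 mm; the shank part 20 mm wide, x = -30 to +73 mm.
- pocket_spanner_jaw (a point): Where spanner_jaw lies when the spanner lies right in its pocket (tray x = +95, y = +11.5 mm, 10.5 mm above the bench). The jaw part is 39 mm wide, tray x = +73 to +107 mm.
- bar (a joint): Angle of the aluminium retaining bar: flat, 14 mm wide, 8 mm thick, underside 27 mm above the bench, reaching 165 mm from its pivot; turns lightly, stays where left. 0: parked along the tray's +y edge, pointing to tray +x; grows clockwise seen from above; at its stop, 1.57, it points to tray -y across the pockets. Negative: swung outside the tray (to -0.6).
- bar_pivot (a point): Pivot of the bar at the height of the bar's underside (27 mm above the bench), at tray x = -46 mm, y = +86.5 mm; the bar turns about the vertical through it.
- bar_knob (a point): Top centre of the black upright round knob on the bar, 120 mm from the pivot; knob 18 mm thick, 30 mm high, top 65 mm above the bench. It can be pinched from above or pushed at its side.
- tube_rack: Orange tube rack, 66 x 200 x 48 mm, loose; origin at the centre of its underside. To be left alone.
- lab_timer: Cream lab timer, 62 x 68 x 20 mm, loose; origin at the centre of its underside. To be left alone.

How it is judged:
On the way, in this order (a step that is already met when the one before it is completed fails the run):
1. both tools lie down in their pockets while the bar is still swung clear (distance between driver_tip and pocket_driver_tip below 0.007 m and distance between driver_end and pocket_driver_end below 0.007 m and distance between spanner_ring and pocket_spanner_ring below 0.007 m and distance between spanner_jaw and pocket_spanner_jaw below 0.007 m and value of joint bar below 0.6 rad), for 0.2 s.
2. the bar is swung across to its stop (value of joint bar above 1.45 rad), for 0.2 s.
At the end, for the whole second after the job is handed in: Both ends of the screwdriver and of the spanner are within 7 mm of where they belong in their pockets, both at rest, and the bar stands across them within about 7 degrees of its stop (distance between driver_tip and pocket_driver_tip below 0.007 m and distance between driver_end and pocket_driver_end below 0.007 m and distance between spanner_ring and pocket_spanner_ring below 0.007 m and distance between spanner_jaw and pocket_spanner_jaw below 0.007 m and linear speed of each of screwdriver, spanner below 0.02 m/s and value of joint bar above 1.45 rad); the robot touches nothing.
It fails at once if the tube rack is moved by more than 30 mm (distance of tube_rack from where it was at the start of the episode above 0.03 m).
It fails at once if the lab timer is moved by more than 30 mm (distance of lab_timer from where it was at the start of the episode above 0.03 m).
It also fails if it takes over 72 s, if anything falls off the work surface, if the arm or the gripper's body presses on something with over 40 N, if the wrist force passes 120 N, or if a joint passes its speed limit or range.

## Working session

There is one attempt and no reset: what is moved stays moved. The work goes in short steps, Python scripts to look and compute and a tool call to move; the robot and the scene stay as the last step left them, time stands still between calls to the robot, and variables do not carry over. Pictures are saved under pics/ and viewed, and the job is handed in when it is done.

Besides the shell and the picture viewer there is one more tool, called after "Request:" by a JSON object that holds its "name" and its "arguments". carry_out: Moves the arm, as the interface text tells. Shifts and turns lie within -1 to 1; 1 stands for 10 cm of shift or 90 degrees of turn. Its arguments: {"type":"object","properties":{"series":{"type":"array"},"squeeze":{"type":"number"}},"required":["series"]}

```bash
mkdir -p pics; cat > h.py <<'E'
import numpy as np, cv2
from station import r
def cap(name,fn=None):
    c=r.capture(name)
    if fn: cv2.imwrite('pics/'+fn,c['image'][:,:,::-1])
    return c
def ray(c,uv):
    K=np.array(c['camera_matrix']);k1=c['k1'];E=np.array(c['extrinsics'])
    uv=np.atleast_2d(np.array(uv,float))
    d=np.stack([(uv[:,0]-K[0,2])/K[0,0],(uv[:,1]-K[1,2])/K[1,1]],1)
    u=d.copy()
    for _ in range(30): u=d/(1+k1*(u**2).sum(1,keepdims=True))
    R=E[:3,:3];o=-R.T@E[:3,3]
    return o,np.c_[u,np.ones(len(u))]@R
def plane(c,uv,z):
    o,d=ray(c,uv); return o+d*((z-o[2])/d[:,2])[:,None]
def proj(c,P):
    K=np.array(c['camera_matrix']);E=np.array(c['extrinsics'])
    p=np.atleast_2d(P)@E[:3,:3].T+E[:3,3];s=p[:,:2]/p[:,2:]
    s=s*(1+c['k1']*(s**2).sum(1,keepdims=True))
    return s*[K[0,0],K[1,1]]+[K[0,2],K[1,2]]
def wrap(a): return (a+np.pi)%(2*np.pi)-np.pi
E
python3 - <<'E'
from h import *
np.set_printoptions(precision=4,suppress=True)
for n in('top','side'):
    c=cap(n,n+'0.png');print(n,c['camera_matrix'],c['k1'],c['extrinsics'])
print(r.get_state())
E
```

```text
top [[477.4081   0.     321.4807]
 [  0.     477.4081 199.738 ]
 [  0.       0.       1.    ]] 0.008558168018627839 [[ 0.0136 -0.9999 -0.0019 -0.1175]
 [-0.9872 -0.0131 -0.1588  0.5322]
 [ 0.1587  0.004  -0.9873  1.331 ]
 [ 0.      0.      0.      1.    ]]
side [[491.4121   0.     315.1816]
 [  0.     491.4121 200.5273]
 [  0.       0.       1.    ]] -0.12282044560424511 [[-0.8076 -0.5893  0.0217  0.3627]
 [-0.3768  0.4874 -0.7877  0.3035]
 [ 0.4536 -0.6443 -0.6157  1.413 ]
 [ 0.      0.      0.      1.    ]]
{'t': 0.1, 'qpos': array([ 1.2468,  0.5371, -0.0044,  1.5388,  0.0026,  1.0673, -0.0712]), 'joint_velocities': array([-0.0004,  0.0001,  0.0006, -0.0039, -0.0007,  0.0003, -0.0022]), 'tau': array([  0.0024, -57.2082,   0.9939, -25.223 ,  -0.0561,   0.0135,
         0.    ]), 'tool_pos': array([ 0.1656, -0.628 ,  0.227 ]), 'tcp_rot': array([ 3.1415,  0.0015, -1.3129]), 'ft_force': array([-0.5438,  0.1973,  0.163 ]), 'ft_torque': array([-0.0082, -0.0043,  0.0084]), 'finger_gap': 0.08811207725890023}
```

View pics/top0.png

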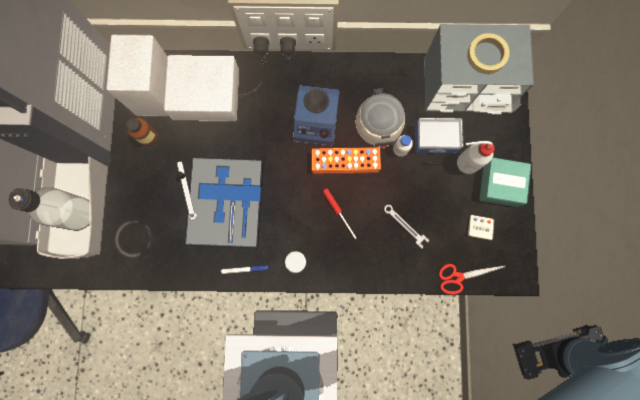

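View pics/side0.png

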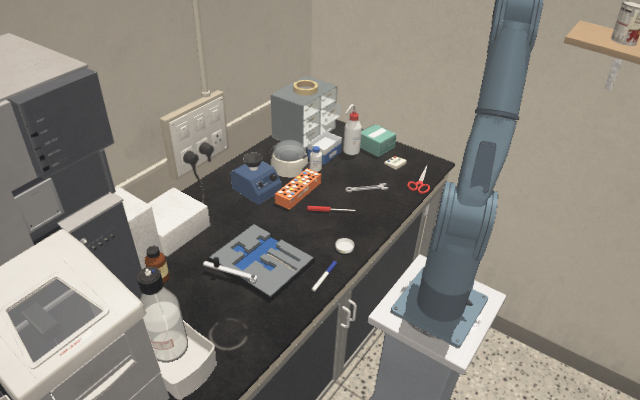

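The top view shows the tray at about (224,202), the screwdriver at (340,213), the spanner at (405,225) and the bar at (187,190). I'll enlarge these next.

```bash
python3 - <<'E'
import cv2
a=cv2.imread('pics/top0.png')
cv2.imwrite('pics/ztray.png',cv2.resize(a[150:255,165:275],None,fx=5,fy=5,interpolation=cv2.INTER_CUBIC))
cv2.imwrite('pics/ztools.png',cv2.resize(a[170:260,310:440],None,fx=6,fy=6,interpolation=cv2.INTER_CUBIC))
a=cv2.imread('pics/side0.png')
cv2.imwrite('pics/zside.png',cv2.resize(a[220:300,195:320],None,fx=6,fy=6,interpolation=cv2.INTER_CUBIC))
E
```

```text
(no output)
```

View pics/ztray.png

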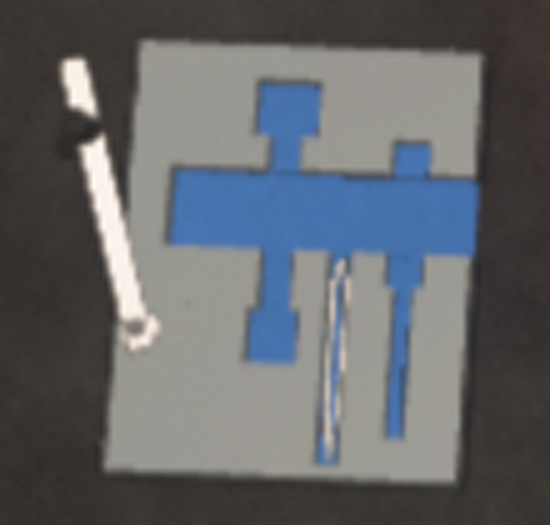

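View pics/ztools.png

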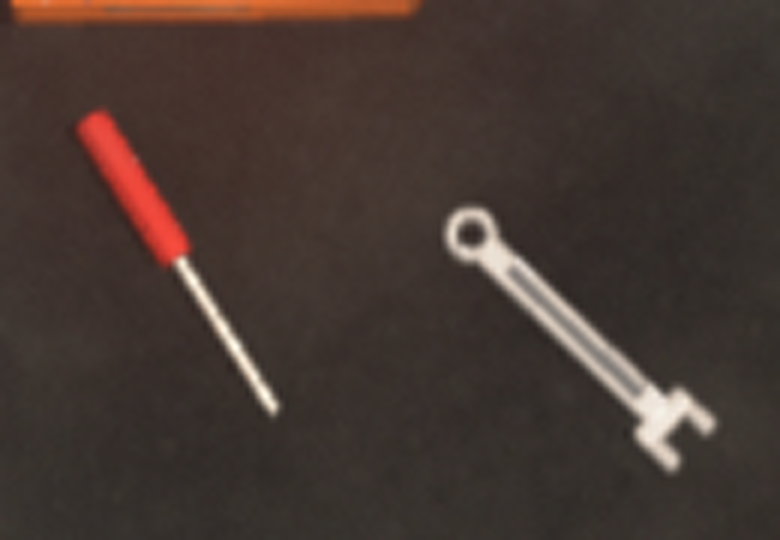

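View pics/zside.png

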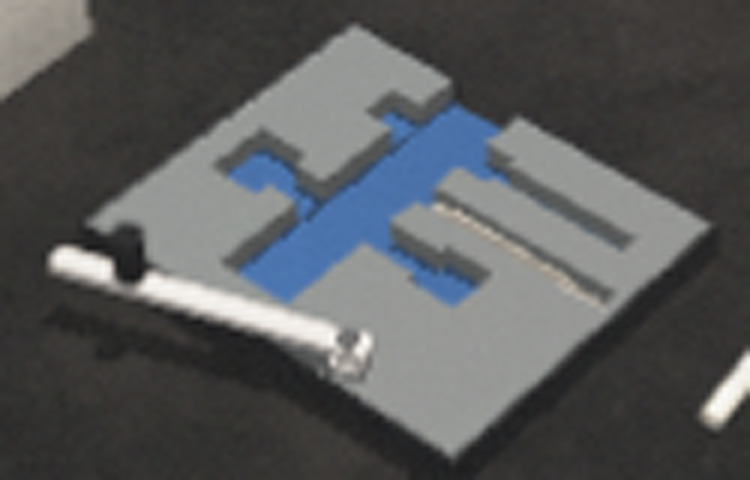

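```bash
cat > m.py <<'E'
from h import *
np.set_printoptions(precision=4,suppress=True)
def big(m):
    n,l,s,c=cv2.connectedComponentsWithStats(m.astype(np.uint8)); i=1+np.argmax(s[1:,4]); return l==i,c[i]
def box(shape,x0,y0,x1,y1):
    b=np.zeros(shape,bool);b[y0:y1,x0:x1]=1;return b
def masks(c):
    im=c['image'].astype(int);R,G,B=im[...,0],im[...,1],im[...,2]
    return im,R,G,B,im.max(2)-im.min(2)
E
python3 - <<'E'
from m import *
for n in('top','side'):
    c=cap(n);im,R,G,B,S=masks(c);sh=R.shape;print(n,'cam',ray(c,[[0,0]])[0])
    # tray
    bx=box(sh,150,140,285,260) if n=='top' else box(sh,190,215,325,300)
    blue=(B-R>50)&bx
    grey=(S<25)&(R>95)&(R<190)&bx
    m,_=big(grey|blue);m=cv2.morphologyEx(m.astype(np.uint8),cv2.MORPH_OPEN,np.ones((5,5)))
    cs=max(cv2.findContours(m,cv2.RETR_EXTERNAL,cv2.CHAIN_APPROX_NONE)[0],key=cv2.contourArea)[:,0]
    P=plane(c,cs,0.0205)[:,:2]
    rc=cv2.minAreaRect(P.astype(np.float32)*1000);print('tray',rc,cv2.boxPoints(rc))
    m2=cv2.morphologyEx((blue).astype(np.uint8),cv2.MORPH_OPEN,np.ones((2,2)))
    # screwdriver
    bx=box(sh,315,180,365,245) if n=='top' else box(sh,303,200,360,220)
    red=(R-G>70)&(R-B>70)&bx;red,cc=big(red)
    pr=plane(c,np.argwhere(red)[:,::-1],.009)[:,:2]
    w=(R>130)&(S<60)&bx; w,cw=big(w); pw=plane(c,np.argwhere(w)[:,::-1],.009)[:,:2]
    for q,nm in((pr,'handle'),(pw,'shaft'),(np.r_[pr,pw],'all')):
        m0=q.mean(0);u=np.linalg.svd(q-m0)[2][0];t=(q-m0)@u;print(nm,m0,u,np.ptp(t),'ends',m0+u*t.min(),m0+u*t.max(),np.ptp((q-m0)@[-u[1],u[0]]))
    # spanner
    bx=box(sh,375,195,440,260) if n=='top' else box(sh,340,175,392,200)
    w=(R>110)&bx; w,cw=big(w)
    q=plane(c,np.argwhere(w)[:,::-1],.009)[:,:2];m0=q.mean(0);u=np.linalg.svd(q-m0)[2][0];t=(q-m0)@u
    v=np.array([-u[1],u[0]]);s=(q-m0)@v
    print('spanner',m0,u,np.ptp(t),np.ptp(s),'ends',m0+u*t.min(),m0+u*t.max())
    cn,h=cv2.findContours(w.astype(np.uint8),cv2.RETR_CCOMP,cv2.CHAIN_APPROX_NONE)
    for k,x in enumerate(cn):
        print(' cont',len(x),x[:,0].mean(0),plane(c,[x[:,0].mean(0)],.009)[0],h[0][k][3])
    for a,b in((t.min(),t.min()+.03),(t.max()-.03,t.max()),(t.min()+.04,t.max()-.05)):
        k=(t>=a)&(t<=b);print('  slice',q[k].mean(0),'perp range',s[k].min(),s[k].max())
    # knob & pivot
E
```

```text
top cam [ 0.3158 -0.1158  1.3984]
tray ((528.575927734375, 173.89617919921875), (205.33432006835938, 255.07904052734375), 88.5047836303711) [[398.4009  74.5919]
 [653.3931  67.936 ]
 [658.751  273.2004]
 [403.7588 279.8563]]
handle [ 0.5364 -0.1407] [-0.8417 -0.54  ] 0.08306189905622743 ends [ 0.5719 -0.118 ] [ 0.502  -0.1628] 0.01881825933288571
shaft [ 0.4643 -0.1868] [-0.8419 -0.5396] 0.0850923172704392 ends [ 0.4998 -0.1641] [ 0.4282 -0.21  ] 0.006120781826147146
all [ 0.5175 -0.1528] [-0.8423 -0.539 ] 0.17065610966501688 ends [ 0.5719 -0.118 ] [ 0.4282 -0.21  ] 0.018815573720835716
spanner [ 0.4649 -0.3589] [-0.6927 -0.7212] 0.1615228736156626 0.03384928572358545 ends [ 0.525  -0.2963] [ 0.4131 -0.4128]
 cont 108 [406.2315 225.8889] [ 0.4651 -0.3587  0.009 ] -1
 cont 14 [388.1429 208.5   ] [ 0.5157 -0.3064  0.009 ] 0
  slice [ 0.5143 -0.307 ] perp range -0.013771360222996267 0.013703135146442214
  slice [ 0.4238 -0.4015] perp range -0.017022624950993968 0.016826660772591477
  slice [ 0.4732 -0.3507] perp range -0.008430939706474029 0.008781404516825868
side cam [-0.2337  0.9763 
[... 340 characters left out ...]
 -0.1857] [-0.842  -0.5394] 0.08865368517391137 ends [ 0.5024 -0.1614] [ 0.4277 -0.2092] 0.007169030142222097
all [ 0.5188 -0.1503] [-0.8391 -0.544 ] 0.17066937722711467 ends [ 0.571  -0.1165] [ 0.4278 -0.2093] 0.025150969494634856
spanner [ 0.4652 -0.3504] [0.6919 0.722 ] 0.16027656468374785 0.03929988865236428 ends [ 0.4121 -0.4059] [ 0.523  -0.2901]
 cont 91 [367.     187.3407] [ 0.4643 -0.3509  0.009 ] -1
 cont 6 [348.5 189. ] [ 0.5138 -0.2993  0.009 ] 0
  slice [ 0.4225 -0.3956] perp range -0.019464119967870664 0.019835768684493615
  slice [ 0.513  -0.3013] perp range -0.013309772251265835 0.013300762971783425
  slice [ 0.464  -0.3513] perp range -0.01124392192740587 0.01103292883849859
```

Request:
{"name": "carry_out", "arguments": {"series": [[-0.46,-0.89,0,0,0,0,0.1],[-0.46,-0.89,0,0,0,0,0.1],[-0.46,-0.89,0,0,0,0,0.1],[-0.46,-0.89,0,0,0,0,0.1]]}}

```text
t: 0.7
tool_pos: [0.2391, -0.5615, 0.2272]
tcp_rot: [3.141, 0.001, -1.314]
ft_force: [0.4, 0.2, -0.1]
finger_gap: 0.0501
```

Request:
{"name": "carry_out", "arguments": {"series": [[-0.46,-0.89,0,0,0,0,0.1],[-0.46,-0.89,0,0,0,0,0.1],[-0.46,-0.89,0,0,0,0,0.1],[-0.46,-0.89,0,0,0,0,0.1]]}}

```text
t: 1.2
tool_pos: [0.3116, -0.496, 0.2271]
tcp_rot: [3.139, 0.0, -1.316]
ft_force: [-0.0, 0.3, -0.2]
finger_gap: 0.0486
```

Request:
{"name": "carry_out", "arguments": {"series": [[-0.46,-0.89,0,0,0,0,0.1],[-0.46,-0.89,0,0,0,0,0.1],[-0.46,-0.89,0,0,0,0,0.1],[-0.46,-0.89,0,0,0,0,0.1]]}}

```text
t: 1.7
tool_pos: [0.384, -0.4313, 0.2268]
tcp_rot: [3.138, -0.001, -1.32]
ft_force: [-0.1, -0.1, 0.2]
finger_gap: 0.0488
```

```bash
python3 - <<'E'
from m import *
c=cap('top','top1.png');im=c['image'][:,:,::-1].copy()
C=np.array([.5286,.1739]);a=-.026
def T(x,y,z): return [C[0]+x*np.cos(a)-y*np.sin(a),C[1]+x*np.sin(a)+y*np.cos(a),z]
x0,y0,f=165,150,6
z=cv2.resize(im[150:250,165:280],None,fx=f,fy=f,interpolation=cv2.INTER_NEAREST)
def rect(xa,xb,ya,yb,h,col):
    p=proj(c,[T(xa,ya,h),T(xb,ya,h),T(xb,yb,h),T(xa,yb,h)]);p=((p-[x0,y0]+.5)*f).astype(np.int32);cv2.polylines(z,[p],True,col,1)
m=1e-3
rect(-.131,.131,-.1055,.1055,.021,(0,255,255))
for q in((-103,-15,-69.5,-57.5),(-15,73,-75,-52),(-62,-30,-4,27),(-30,73,1.5,21.5),(73,107,-8,31),(5,53,-105,78)):
    rect(*[v*m for v in q],.020,(0,0,255))
cv2.imwrite('pics/ov1.png',z)
K=T(-.046,.0865,.027);print('pivot',K)
print('knob top',plane(c,[[181.2,175]],.065),'bar tip',plane(c,[[180,163]],.035))
for n,q in(('driver grip',(.029,-.0635)),('spanner grip',(.029,.0115))):print(n,T(*q,0))
E
```

```text
pivot [np.float64(0.48486429374538004), np.float64(0.2615666299022017), 0.027]
knob top [[0.5963 0.2906 0.065 ]] bar tip [[0.6384 0.3054 0.035 ]]
driver grip [np.float64(0.5559393845585464), np.float64(0.10966754673874028), 0]
spanner grip [np.float64(0.5578891648659722), np.float64(0.18464219816675811), 0]
```

View pics/ov1.png

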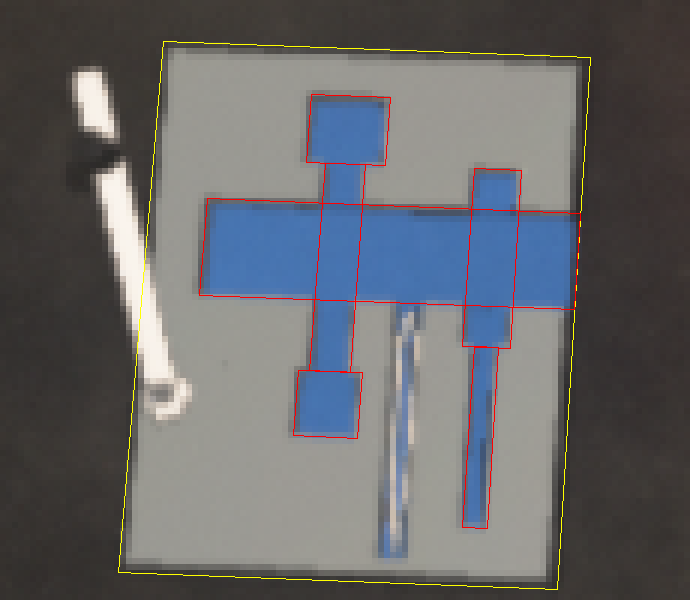

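The overlay of the given pocket sizes on the measured tray pose matches the picture. Next I move above the spanner.

Request:
{"name": "carry_out", "arguments": {"series": [[-0.49,-0.95,0.4,0,0,-0.12,0.1],[-0.49,-0.95,0.7,0,0,-0.24,0.1],[-0.49,-0.95,1,0,0,-0.353,0.1],[-0.49,-0.95,1,0,0,-0.353,0.1],[-0.49,-0.95,1,0,0,-0.353,0.1],[-0.49,-0.95,1,0,0,-0.353,0.1]]}}

```text
t: 2.5
tool_pos: [0.4636, -0.3622, 0.1282]
tcp_rot: [3.138, -0.001, -0.77]
ft_force: [-0.2, 0.5, 0.8]
finger_gap: 0.0486
```

```bash
cat >> m.py <<'E'
def need(x,y,z,yaw):
    s=r.get_state();p=s['tool_pos'];a=s['tcp_rot'][2]
    from scipy.spatial.transform import Rotation as Ro
    R=Ro.from_euler('xyz',s['tcp_rot']).as_matrix();Rt=Ro.from_euler('xyz',[np.pi,0,yaw]).as_matrix()
    print('at',p,s['tcp_rot'],'need',R.T@(np.array([x,y,z])-p)*10,Ro.from_matrix(R.T@Rt).as_rotvec()/(np.pi/2))
E
python3 - <<'E'
from m import *
need(.464,-.360,.021,-.765)
c=cap('top','top2.png');d=cap('side','side2.png')
z=cv2.resize(c['image'][180:260,360:460],None,fx=4,fy=4);y=cv2.resize(d['image'][120:220,320:420],None,fx=4,fy=4)
cv2.imwrite('pics/z2.png',np.hstack([cv2.copyMakeBorder(z,0,80,0,0,0),y])[:,:,::-1])
E
```

```text
at [ 0.4636 -0.3622  0.1282] [ 3.138  -0.0015 -0.7697] need [-0.0142 -0.0228  1.0722] [ 0.0023 -0.0009 -0.003 ]
```

View pics/z2.png

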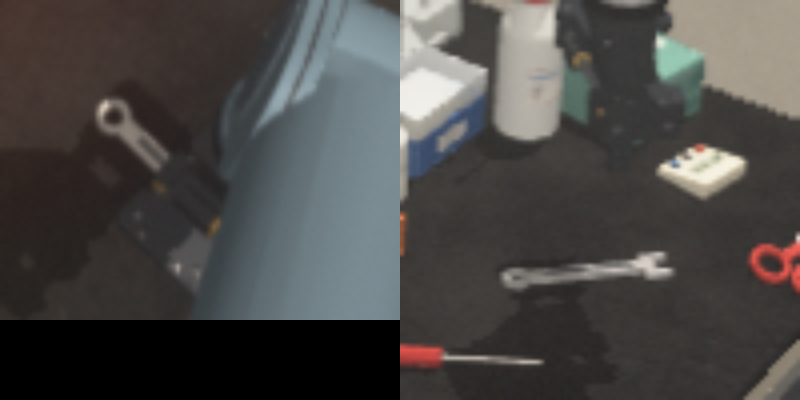

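The shank runs between the fingers, so I'll descend and close.

Request:
{"name": "carry_out", "arguments": {"series": [[-0.014,-0.022,0.4,0.002,0,-0.003,0.1],[-0.014,-0.022,0.8,0.002,0,-0.003,0.1],[-0.014,-0.022,0.95,0.002,0,-0.003,0.1],[-0.014,-0.022,1.0,0.002,0,-0.003,0.1],[-0.014,-0.022,1.0,0.002,0,-0.003,0.1]]}}

```text
t: 3.22
tool_pos: [0.4648, -0.3598, 0.0288]
tcp_rot: [3.142, -0.002, -0.764]
ft_force: [-0.4, 0.0, 1.0]
finger_gap: 0.0482
```

Request:
{"name": "carry_out", "arguments": {"series": [[0,0,0.07,0,0,0,0.1],[0,0,0.07,0,0,0,0.1],[0,0,0.07,0,0,0,-0.8],[0,0,0.07,0,0,0,-0.8],[0,0,0.07,0,0,0,-0.8],[0,0,0.07,0,0,0,-0.8],[0,0,0.07,0,0,0,-0.8]], "squeeze": 30}}

```text
t: 4.1
tool_pos: [0.4648, -0.3598, 0.0218]
tcp_rot: [3.142, -0.002, -0.763]
ft_force: [-1.1, -0.1, -0.7]
finger_gap: 0.0092
```

Request:
{"name": "carry_out", "arguments": {"series": [[0,0,-0.3,0,0,0,-0.8],[0,0,-0.6,0,0,0,-0.8],[0,0,-0.8,0,0,0,-0.8],[0,0,-0.8,0,0,0,-0.8]]}}

```text
t: 4.6
tool_pos: [0.4655, -0.3603, 0.1031]
tcp_rot: [-3.141, -0.005, -0.764]
ft_force: [0.3, -1.2, -0.4]
finger_gap: 0.009
```

The 9 mm gap is less than the 15 mm shank, so I'll look.

```bash
python3 - <<'E'
from m import *
c=cap('top','top3.png');d=cap('side','side3.png')
z=cv2.resize(c['image'][180:260,360:460],None,fx=4,fy=4);y=cv2.resize(d['image'][120:220,320:420],None,fx=4,fy=4)
cv2.imwrite('pics/z3.png',np.hstack([cv2.copyMakeBorder(z,0,80,0,0,0),y])[:,:,::-1])
E
```

```text
(no output)
```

View pics/z3.png

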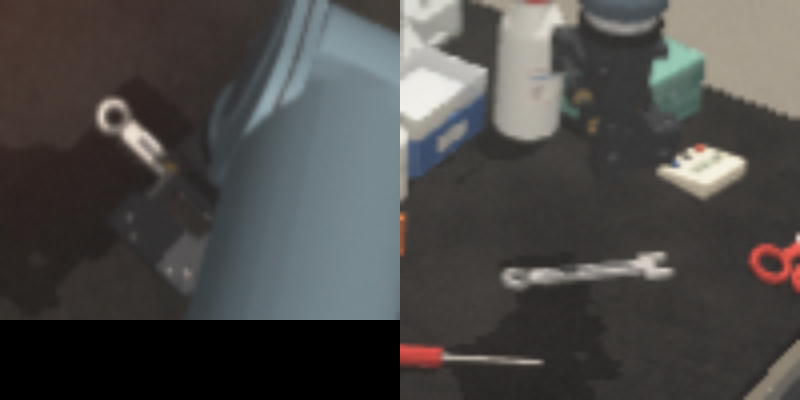

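```bash
python3 - <<'E'
from m import *
s=r.get_state();p=s['tool_pos'];print(p,s['tcp_rot'],s['finger_gap'],r.tcp_to_tips)
from scipy.spatial.transform import Rotation as Ro
R=Ro.from_euler('xyz',s['tcp_rot']).as_matrix()
for n in('top','side'):
    c=cap(n,n+'4.png');im=c['image'][:,:,::-1].copy()
    q=[p+R@[0,0,.019],p,p+R@[0.044,0,0],p+R@[-.044,0,0],p+R@[0,.05,0],[.464,-.36,.009],[.5155,-.306,.009],[.418,-.408,.009]]
    for k,u in enumerate(proj(c,q)):
        print(n,u); cv2.circle(im,tuple(int(round(v)) for v in u),1,[(0,255,0),(0,255,255),(255,0,0),(255,0,255),(255,255,0),(0,0,255),(0,0,255),(0,0,255)][k],-1)
    x0,y0=(350,150) if n=='top' else (310,90)
    cv2.imwrite('pics/z4%s.png'%n,cv2.resize(im[y0:y0+120,x0:x0+130],None,fx=5,fy=5,interpolation=cv2.INTER_NEAREST))
E
```

```text
[ 0.4642 -0.3593  0.1011] [ 3.1413 -0.0013 -0.7635] 0.008633169729735513 0.019
top [411.0539 223.4592]
top [412.3231 222.7009]
top [423.2537 211.3026]
top [401.3136 234.1838]
top [425.8507 235.5384]
top [406.6796 226.2649]
top [388.016  208.5548]
top [423.4691 242.2694]
side [369.9246 170.3014]
side [370.3858 166.02  ]
side [367.2762 159.4584]
side [373.6127 172.8379]
side [383.4951 164.9466]
side [368.3208 186.2352]
side [349.0883 187.9805]
side [385.2186 184.7307]
```

View pics/z4side.png

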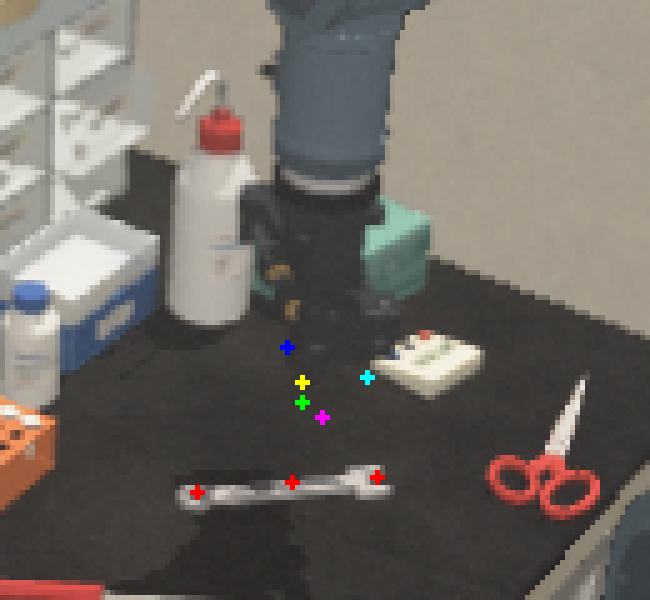

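View pics/z4top.png

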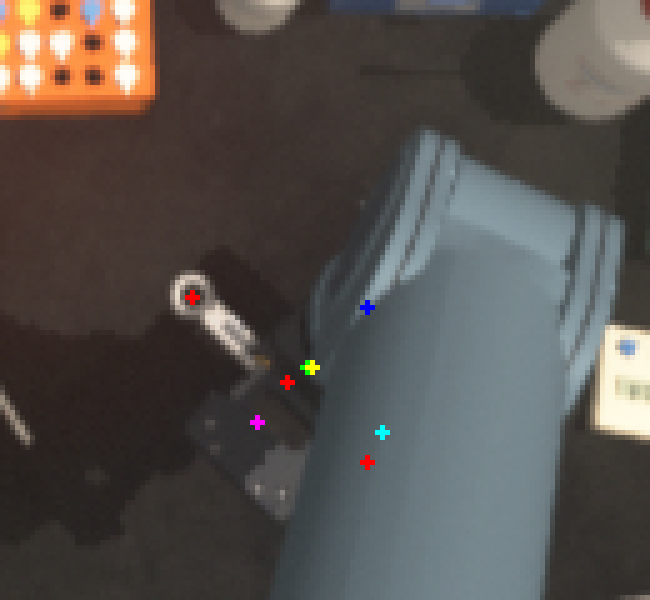

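```bash
python3 - <<'E'
import cv2,numpy as np
o=[]
for n,(x0,y0) in(('top',(385,200)),('side',(345,120))):
    a=cv2.imread('pics/%s4.png'%n)[y0:y0+70,x0:x0+55].astype(float)
    a=np.clip(255*(a/130)**.6,0,255).astype(np.uint8)
    o.append(cv2.resize(a,None,fx=7,fy=7,interpolation=cv2.INTER_NEAREST))
cv2.imwrite('pics/z5.png',np.hstack(o))
E
```

```text
(no output)
```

View pics/z5.png

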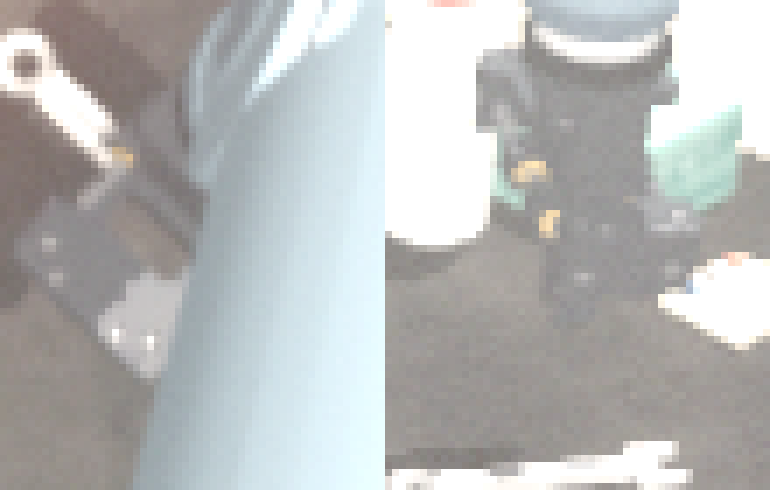

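```bash
python3 - <<'E'
from m import *
a=cap('top');b=cap('side')
def tri(ua,ub):
    o1,d1=ray(a,[ua]);o2,d2=ray(b,[ub]);d1=d1[0]/np.linalg.norm(d1);d2=d2[0]/np.linalg.norm(d2)
    t=np.linalg.lstsq(np.c_[d1,-d2],o2-o1,rcond=None)[0];p,q=o1+t[0]*d1,o2+t[1]*d2
    return (p+q)/2,np.linalg.norm(p-q)
for u in([368.6,151.7],[365.7,144.3]):print(tri([402.1,222.4],u))
print('spanner ring',tri([388.14,208.5],[348.5,189]))
print('tip ray', [plane(b,[[372,166]],z)[0] for z in (.08,.1,.12)])
p=r.get_state()['tool_pos'];print(proj(b,[p+[0,0,z] for z in(-.019,0,.02,.04)]),proj(a,[p+[0,0,z] for z in(-.019,0,.02,.04)]))
E
```

```text
(array([ 0.4548, -0.317 ,  0.1876]), np.float64(0.0003010001083318419))
(array([ 0.457 , -0.3086,  0.22  ]), np.float64(0.013512379252673852))
spanner ring (array([ 0.5173, -0.3069,  0.0028]), np.float64(0.001595527149076466))
tip ray [array([ 0.4742, -0.3914,  0.08  ]), array([ 0.4603, -0.3646,  0.1   ]), array([ 0.4464, -0.3378,  0.12  ])]
[[369.9125 170.4025]
 [370.373  166.1179]
 [370.863  161.5494]
 [371.3584 156.9201]] [[410.9724 223.5008]
 [412.2477 222.738 ]
 [413.6304 221.9109]
 [415.0564 221.058 ]]
```

Request:
{"name": "carry_out", "arguments": {"series": [[0,0,0,0,0,0,0.1],[0,0,0,0,0,0,0.1],[0,0,0.4,0,0,0,0.1],[0,0,0.7,0,0,0,0.1],[0,0,0.7,0,0,0,0.1],[0,0,0.7,0,0,0,0.1]]}}

```text
t: 5.65
tool_pos: [0.4648, -0.3596, 0.0317]
tcp_rot: [-3.142, -0.002, -0.763]
ft_force: [-0.1, 0.2, 0.7]
finger_gap: 0.0488
```

```bash
python3 - <<'E'
from m import *
s=r.get_state();print(s['tool_pos'],s['tcp_rot'],s['ft_force'])
o=[]
for n,(x0,y0) in(('top',(380,190)),('side',(340,130))):
    c=cap(n);a=c['image'][y0:y0+70,x0:x0+55,::-1].astype(float)
    p=proj(c,[s['tool_pos']+[0,0,-.019],s['tool_pos']]);print(n,p)
    a=np.clip(255*(a/130)**.6,0,255).astype(np.uint8)
    a=cv2.resize(a,None,fx=7,fy=7,interpolation=cv2.INTER_NEAREST)
    for q in p: cv2.circle(a,tuple(((q-[x0,y0]+.5)*7).astype(int).tolist()),2,(0,0,255),-1)
    o.append(a)
cv2.imwrite('pics/z6.png',np.hstack(o))
E
```

```text
[ 0.4648 -0.3596  0.0317] [-3.1416 -0.0017 -0.7634] [-0.1214  0.1751  0.6733]
top [[406.763  225.8717]
 [407.9172 225.1793]]
side [[368.1818 185.4126]
 [368.6245 181.3186]]
```

View pics/z6.png

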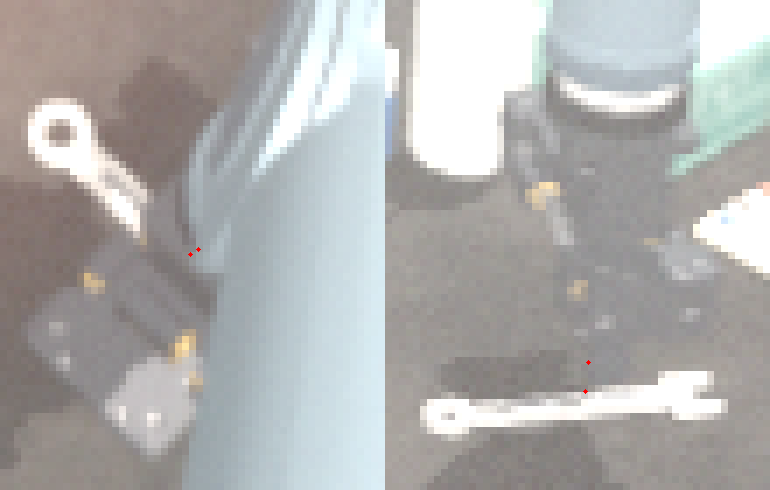

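```bash
python3 - <<'E'
from m import *
c=cap('side','side6.png')
a=np.mean([cap('side')['image'].astype(float) for _ in range(1)],0)[145:200,345:400,::-1]
a=np.clip((a-15)/(75-15),0,1)**.8*255
cv2.imwrite('pics/z7.png',cv2.resize(a.astype(np.uint8),None,fx=11,fy=10,interpolation=cv2.INTER_CUBIC))
E
```

```text
(no output)
```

View pics/z7.png

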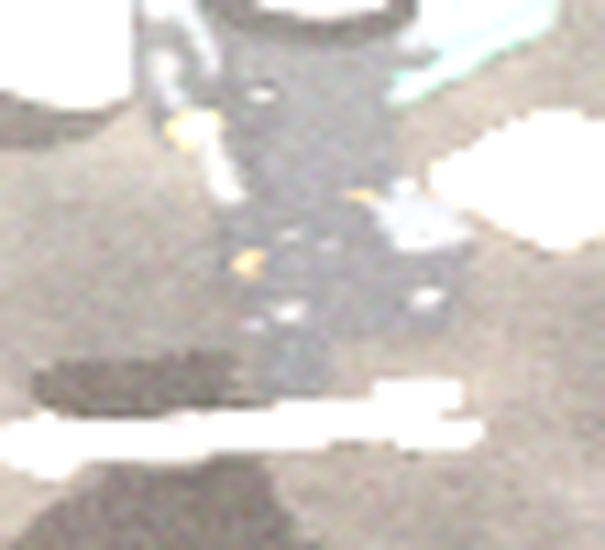

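Request:
{"name": "carry_out", "arguments": {"series": [[0,0,0.08,0,0,0,0.1],[0,0,0.12,0,0,0,0.1],[0,0,0.12,0,0,0,0.1]]}}

```text
t: 6.22
tool_pos: [0.4645, -0.3596, 0.0195]
tcp_rot: [3.141, -0.002, -0.763]
ft_force: [-0.5, 0.5, 0.4]
finger_gap: 0.0484
```

Request:
{"name": "carry_out", "arguments": {"series": [[0,0,0.015,0,0,0,0.1],[0,0,0.025,0,0,0,0.1]]}}

```text
t: 6.48
tool_pos: [0.4645, -0.3595, 0.0169]
tcp_rot: [3.141, -0.001, -0.763]
ft_force: [-0.0, 0.1, 0.9]
finger_gap: 0.0485
```

```bash
python3 - <<'E'
from m import *
s=r.get_state();print(s['tool_pos'],s['ft_force'],s['finger_gap'])
a=cap('side')['image'].astype(float)[145:200,345:400,::-1]
a=np.clip((a-15)/(75-15),0,1)**.8*255
cv2.imwrite('pics/z8.png',cv2.resize(a.astype(np.uint8),None,fx=11,fy=10,interpolation=cv2.INTER_CUBIC))
E
```

```text
[ 0.4645 -0.3595  0.0169] [-0.0352  0.0794  0.8725] 0.04850106629606896
```

View pics/z8.png

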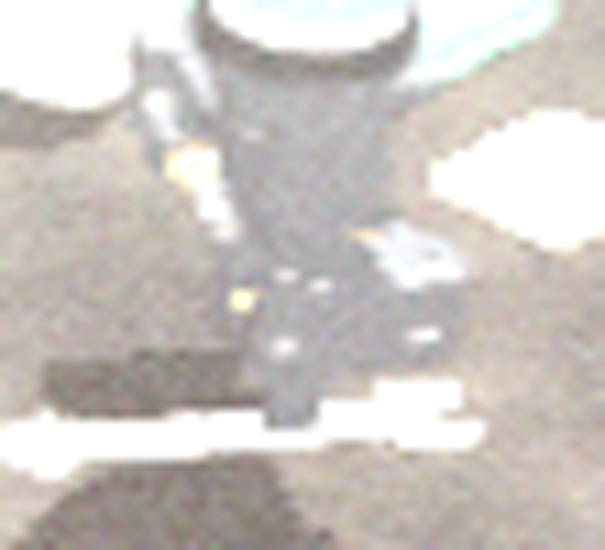

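No contact even though the readings put the tips below the bench. The real tool is higher than reported (about 20 mm by the side picture), so I'll continue down in small, force-watched steps.

Request:
{"name": "carry_out", "arguments": {"series": [[0,0,0.04,0,0,0,0.1],[0,0,0.06,0,0,0,0.1],[0,0,0.06,0,0,0,0.1]]}}

```text
t: 6.9
tool_pos: [0.4643, -0.3594, 0.0105]
tcp_rot: [3.141, -0.001, -0.763]
ft_force: [0.5, 0.0, 0.9]
finger_gap: 0.0483
```

```bash
python3 - <<'E'
from m import *
s=r.get_state();print(s['tool_pos'],s['ft_force'],s['finger_gap'])
a=cap('side')['image'].astype(float)[145:200,345:400,::-1]
a=np.clip((a-15)/(75-15),0,1)**.8*255
cv2.imwrite('pics/z9.png',cv2.resize(a.astype(np.uint8),None,fx=11,fy=10,interpolation=cv2.INTER_CUBIC))
E
```

```text
[ 0.4643 -0.3594  0.0105] [0.4522 0.0103 0.9274] 0.048314664964043685
```

View pics/z9.png

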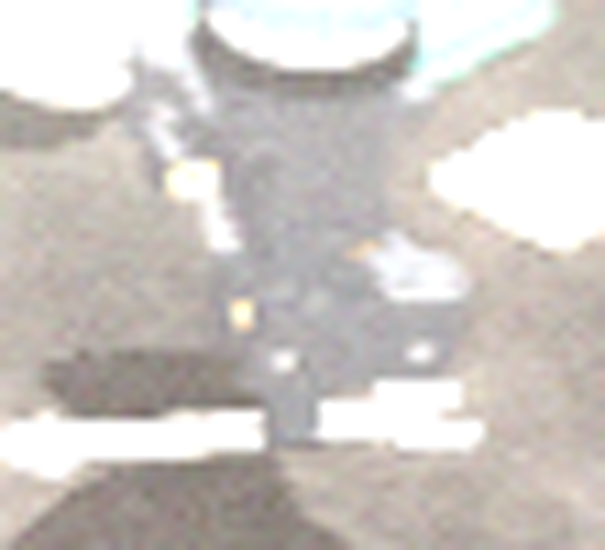

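Request:
{"name": "carry_out", "arguments": {"series": [[0,0,0.03,0,0,0,0.1],[0,0,0.06,0,0,0,0.1],[0,0,0.06,0,0,0,0.1]]}}

```text
t: 7.32
tool_pos: [0.4641, -0.3593, 0.0043]
tcp_rot: [3.141, -0.001, -0.763]
ft_force: [-0.8, 1.4, 1.2]
finger_gap: 0.0483
```

Request:
{"name": "carry_out", "arguments": {"series": [[0,0,0.015,0,0,0,0.1],[0,0,0.03,0,0,0,0.1],[0,0,0.03,0,0,0,0.1]]}}

```text
t: 7.7
tool_pos: [0.464, -0.3593, 0.0012]
tcp_rot: [3.141, -0.0, -0.763]
ft_force: [-0.9, 0.0, 0.1]
finger_gap: 0.0482
```

```bash
python3 - <<'E'
from m import *
s=r.get_state();print(s['tool_pos'],s['ft_force'],s['finger_gap'])
a=cap('side')['image'].astype(float)[145:200,345:400,::-1]
a=np.clip((a-15)/(75-15),0,1)**.8*255
cv2.imwrite('pics/z10.png',cv2.resize(a.astype(np.uint8),None,fx=11,fy=10,interpolation=cv2.INTER_CUBIC))
E
```

```text
[ 0.464  -0.3593  0.0012] [-0.9448  0.0015  0.0871] 0.048244659459837906
```

View pics/z10.png

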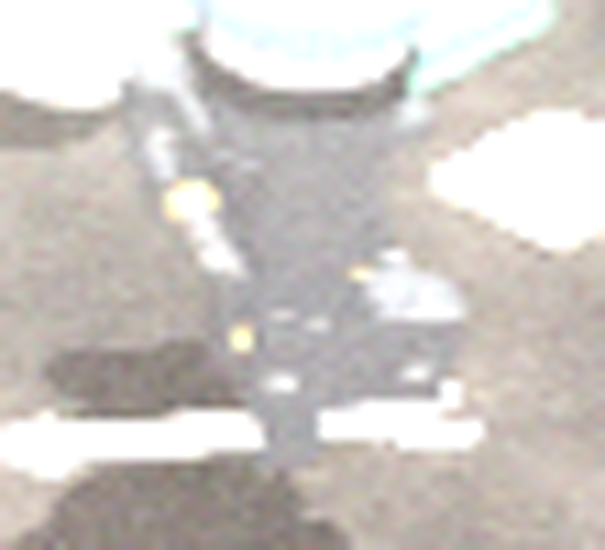

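Request:
{"name": "carry_out", "arguments": {"series": [[0,0,0.01,0,0,0,0.1],[0,0,0.02,0,0,0,0.1],[0,0,0.02,0,0,0,0.1]]}}

```text
t: 8.12
tool_pos: [0.4641, -0.3593, -0.0008]
tcp_rot: [3.141, -0.0, -0.763]
ft_force: [0.1, 0.4, -0.2]
finger_gap: 0.048
```

Request:
{"name": "carry_out", "arguments": {"series": [[0,0,0.01,0,0,0,0.1],[0,0,0.015,0,0,0,0.1],[0,0,0.015,0,0,0,0.1]]}}

```text
t: 8.5
tool_pos: [0.464, -0.3592, -0.0024]
tcp_rot: [3.141, -0.0, -0.763]
ft_force: [0.0, -0.2, 0.2]
finger_gap: 0.0485
```

Request:
{"name": "carry_out", "arguments": {"series": [[0,0,0.01,0,0,0,0.1],[0,0,0.015,0,0,0,0.1],[0,0,0.015,0,0,0,0.1]]}}

```text
t: 8.88
tool_pos: [0.464, -0.3592, -0.0039]
tcp_rot: [3.141, -0.0, -0.763]
ft_force: [-0.2, -0.3, 0.3]
finger_gap: 0.0483
```

Request:
{"name": "carry_out", "arguments": {"series": [[0,0,0.01,0,0,0,0.1],[0,0,0.015,0,0,0,0.1],[0,0,0.015,0,0,0,0.1]]}}

```text
t: 9.25
tool_pos: [0.464, -0.3592, -0.0055]
tcp_rot: [3.141, -0.0, -0.763]
ft_force: [-1.0, 0.1, -0.2]
finger_gap: 0.0483
```

```bash
python3 - <<'E'
from m import *
s=r.get_state();print(s['tool_pos'],s['ft_force'],s['finger_gap'])
c=cap('side');p=s['tool_pos'];x=np.array([np.cos(-.763),np.sin(-.763),0])
print([proj(c,[ (p-x*.0335)*[1,1,0]+[0,0,z] for z in(0,.005,.01)])])
a=c['image'].astype(float)[145:200,345:400,::-1]
a=np.clip((a-15)/(75-15),0,1)**.8*255
cv2.imwrite('pics/z11.png',cv2.resize(a.astype(np.uint8),None,fx=11,fy=10,interpolation=cv2.INTER_CUBIC))
E
```

```text
[ 0.464  -0.3592 -0.0055] [-1.0356  0.062  -0.2041] 0.04829268989131691
[array([[370.3386, 193.5608],
       [370.4599, 192.4908],
       [370.5815, 191.4173]])]
```

View pics/z11.png

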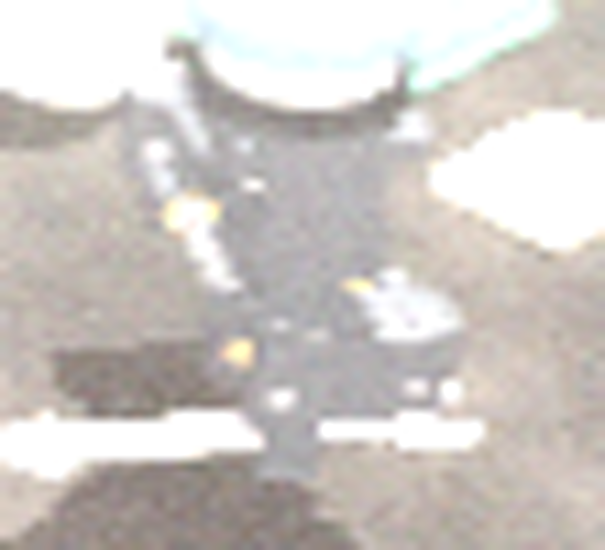

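Request:
{"name": "carry_out", "arguments": {"series": [[0,0,0.01,0,0,0,0.1],[0,0,0.02,0,0,0,0.1],[0,0,0.02,0,0,0,0.1]]}}

```text
t: 9.68
tool_pos: [0.4639, -0.3591, -0.0076]
tcp_rot: [3.141, 0.0, -0.763]
ft_force: [0.8, 0.1, 0.2]
finger_gap: 0.0486
```

Request:
{"name": "carry_out", "arguments": {"series": [[0,0,0.01,0,0,0,0.1],[0,0,0.015,0,0,0,0.1],[0,0,0.015,0,0,0,0.1]]}}

```text
t: 10.05
tool_pos: [0.4639, -0.3591, -0.0091]
tcp_rot: [3.141, 0.0, -0.763]
ft_force: [-0.1, 0.0, 0.8]
finger_gap: 0.0483
```

Request:
{"name": "carry_out", "arguments": {"series": [[0,0,0.01,0,0,0,0.1],[0,0,0.015,0,0,0,0.1],[0,0,0.015,0,0,0,0.1]]}}

```text
t: 10.42
tool_pos: [0.4638, -0.3591, -0.0105]
tcp_rot: [3.141, 0.0, -0.763]
ft_force: [-0.8, 1.1, 3.6]
finger_gap: 0.0485
```

Contact comes at a reading of z = −0.0105, so the true height is the reading plus about 29 mm. I'll back off 2 mm and grip.

Request:
{"name": "carry_out", "arguments": {"series": [[0,0,-0.02,0,0,0,0.1],[0,0,-0.02,0,0,0,-0.8],[0,0,-0.02,0,0,0,-0.8],[0,0,-0.02,0,0,0,-0.8],[0,0,-0.02,0,0,0,-0.8],[0,0,-0.02,0,0,0,-0.8]], "squeeze": 35}}

```text
t: 11.18
tool_pos: [0.4639, -0.3591, -0.0085]
tcp_rot: [3.141, 0.0, -0.763]
ft_force: [0.8, 0.2, -0.9]
finger_gap: 0.0138
```

Request:
{"name": "carry_out", "arguments": {"series": [[0,0,-0.3,0,0,0,-0.8],[0,0,-0.6,0,0,0,-0.8],[0,0,-0.9,0,0,0,-0.8],[0,0,-0.9,0,0,0,-0.8]]}}

```text
t: 11.68
tool_pos: [0.4652, -0.3601, 0.0834]
tcp_rot: [-3.141, -0.004, -0.764]
ft_force: [-0.8, -0.2, -1.1]
finger_gap: 0.0141
```

```bash
python3 - <<'E'
from m import *
c=cap('top','top12.png');d=cap('side','side12.png')
z=cv2.resize(c['image'][180:260,360:460],None,fx=4,fy=4);y=cv2.resize(d['image'][120:220,320:420],None,fx=4,fy=4)
cv2.imwrite('pics/z12.png',np.hstack([cv2.copyMakeBorder(z,0,80,0,0,0),y])[:,:,::-1])
need(.5579,.1846,.10,1.545)
E
```

```text
at [ 0.4634 -0.3589  0.0809] [ 3.141   0.0009 -0.7634] need [-3.0755 -4.5796 -0.1917] [-0.0004  0.0008 -1.4696]
```

View pics/z12.png

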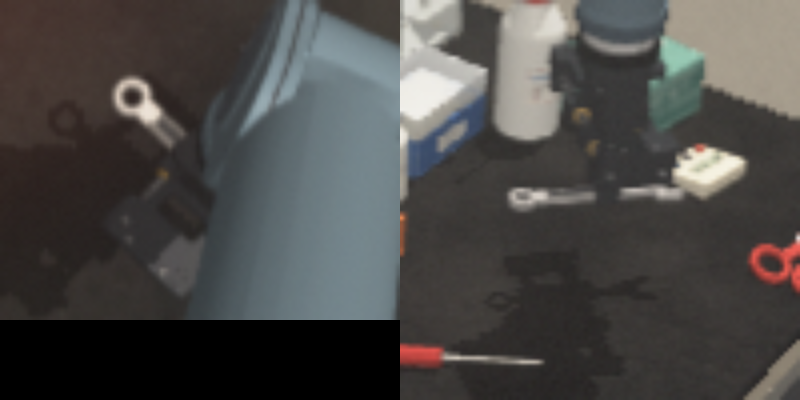

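The spanner is held level, with the gap reading 14 mm. Next I carry it toward the tray.

Request:
{"name": "carry_out", "arguments": {"series": [[-0.3,-0.45,-0.1,0,0,0,-0.8],[-0.61,-0.91,-0.1,0,0,0,-0.8],[-0.61,-0.91,-0.1,0,0,0,-0.8],[-0.61,-0.91,-0.1,0,0,0,-0.8]]}}

```text
t: 12.28
tool_pos: [0.4814, -0.2512, 0.0897]
tcp_rot: [3.14, 0.003, -0.763]
ft_force: [-0.0, -1.0, -1.7]
finger_gap: 0.0142
```

Request:
{"name": "carry_out", "arguments": {"series": [[-0.3,-0.45,-0.1,0,0,0,-0.8],[-0.61,-0.91,-0.1,0,0,0,-0.8],[-0.61,-0.91,-0.1,0,0,0,-0.8],[-0.61,-0.91,-0.1,0,0,0,-0.8]]}}

```text
t: 12.78
tool_pos: [0.4997, -0.1451, 0.0992]
tcp_rot: [3.138, 0.003, -0.765]
ft_force: [0.5, -1.0, -0.6]
finger_gap: 0.0145
```

Request:
{"name": "carry_out", "arguments": {"series": [[-0.3,-0.45,0,0,0,0,-0.8],[-0.61,-0.91,0,0,0,0,-0.8],[-0.61,-0.91,0,0,0,0,-0.8],[-0.61,-0.91,0,0,0,0,-0.8]]}}

```text
t: 13.28
tool_pos: [0.5185, -0.0399, 0.0987]
tcp_rot: [3.137, 0.002, -0.768]
ft_force: [0.3, 0.1, -1.1]
finger_gap: 0.0144
```

Request:
{"name": "carry_out", "arguments": {"series": [[-0.3,-0.45,0,0,0,0,-0.8],[-0.61,-0.91,0,0,0,0,-0.8],[-0.61,-0.91,0,0,0,0,-0.8],[-0.61,-0.91,0,0,0,0,-0.8]]}}

```text
t: 13.78
tool_pos: [0.5378, 0.0649, 0.098]
tcp_rot: [3.135, 0.002, -0.771]
ft_force: [-0.5, -0.7, -0.9]
finger_gap: 0.0145
```

Request:
{"name": "carry_out", "arguments": {"series": [[-0.3,-0.45,0,0,0,-0.1,-0.8],[-0.61,-0.91,0,0,0,-0.2,-0.8],[-0.61,-0.91,0,0,0,-0.3,-0.8],[-0.61,-0.91,0,0,0,-0.4,-0.8],[-0.61,-0.91,0,0,0,-0.5,-0.8],[-0.61,-0.91,0,0,0,-0.6,-0.8],[-0.61,-0.91,0,0,0,-0.7,-0.8],[-0.61,-0.91,0,0,0,-0.7,-0.8]]}}

```text
t: 14.78
tool_pos: [0.558, 0.1691, 0.097]
tcp_rot: [3.139, 0.008, 0.322]
ft_force: [0.7, 0.4, -1.7]
finger_gap: 0.0146
```

```bash
python3 - <<'E'
from m import *
need(.5579,.1846,.09,1.545);print(r.get_state()['qpos'],r.get_state()['finger_gap'])
E
```

```text
at [0.558  0.1691 0.097 ] [3.1387 0.008  0.3223] need [ 0.0488 -0.1477  0.069 ] [-0.0015  0.0056 -0.7784]
[-0.0026  0.6551 -0.5069  1.7821  0.4187  0.8218 -0.3918] 0.01460326564500056
```

Request:
{"name": "carry_out", "arguments": {"series": [[0.05,-0.15,0,0,0.005,-0.1,-0.8],[0.05,-0.15,0,0,0.005,-0.2,-0.8],[0.05,-0.15,0,0,0.005,-0.3,-0.8],[0.05,-0.15,0,0,0.005,-0.4,-0.8],[0.05,-0.15,0,0,0.005,-0.5,-0.8],[0.05,-0.15,0,0,0.005,-0.6,-0.8],[0.05,-0.15,0,0,0.005,-0.7,-0.8],[0.05,-0.15,0,0,0.005,-0.778,-0.8],[0.05,-0.15,0,0,0.005,-0.778,-0.8],[0.05,-0.15,0,0,0.005,-0.778,-0.8]]}}

```text
t: 16.02
tool_pos: [0.5581, 0.1839, 0.0967]
tcp_rot: [-3.139, 0.0, 1.539]
ft_force: [-0.1, 0.0, 0.1]
finger_gap: 0.0144
```

```bash
python3 - <<'E'
from m import *
need(.5579,.1846,.04,1.545)
c=cap('top','top13.png');d=cap('side','side13.png')
z=cv2.resize(c['image'][140:260,155:290],None,fx=4,fy=4,interpolation=cv2.INTER_CUBIC)
cv2.imwrite('pics/z13.png',z[:,:,::-1]);cv2.imwrite('pics/z13s.png',cv2.resize(d['image'][170:300,190:330],None,fx=4,fy=4)[:,:,::-1])
E
```

```text
at [0.5581 0.1839 0.0967] [-3.1391  0.0001  1.5394] need [ 0.0069 -0.0011  0.567 ] [-0.0016  0.0001 -0.0035]
```

View pics/z13.png

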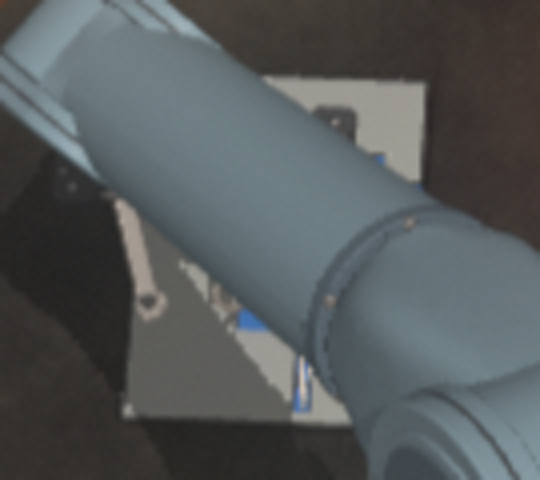

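View pics/z13s.png

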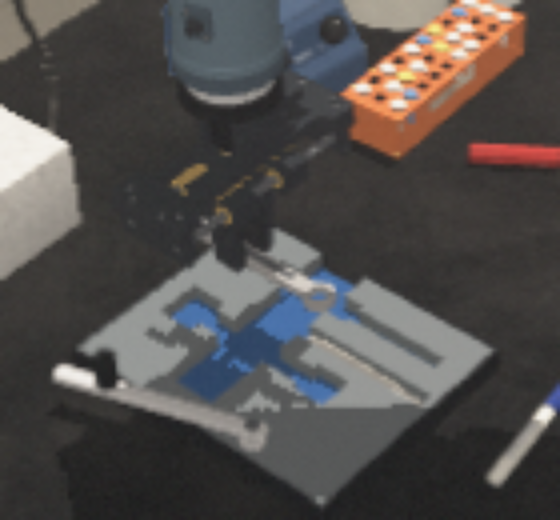

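```bash
python3 - <<'E'
from m import *
C=np.array([.5286,.1739]);a=-.026
def T(x,y): return np.array([C[0]+x*np.cos(a)-y*np.sin(a),C[1]+x*np.sin(a)+y*np.cos(a)])
g=T(-.046,.0115);print('ring target',g)
for n,(x0,y0) in(('top',(195,185)),('side',(240,220))):
    c=cap(n);im=c['image'][:,:,::-1]
    z=cv2.resize(im[y0:y0+45,x0:x0+45],None,fx=9,fy=9,interpolation=cv2.INTER_NEAREST)
    u=proj(c,[[*g,.114],[*g,.110],[*g,.105]]);print(n,u)
    for q in u: cv2.circle(z,tuple(((q-[x0,y0]+.5)*9).astype(int).tolist()),2,(0,0,255),-1)
    cv2.imwrite('pics/z14%s.png'%n,z)
a=cv2.imread('pics/z14top.png');b=cv2.imread('pics/z14side.png');cv2.imwrite('pics/z14.png',np.hstack([a,b])[:, :800])
E
```

```text
ring target [0.4829 0.1866]
top [[211.7389 212.6224]
 [212.0753 212.8166]
 [212.4931 213.0576]]
side [[269.3402 242.2617]
 [269.3908 243.2589]
 [269.4538 244.5004]]
```

View pics/z14.png

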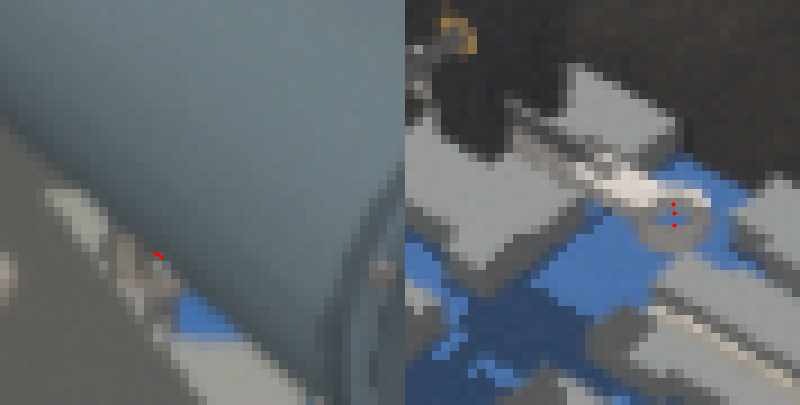

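The side view shows the ring at its expected spot, so I'll descend to just above the foam and check again.

Request:
{"name": "carry_out", "arguments": {"series": [[0.007,0,0.3,0,0,-0.004,-0.8],[0.007,0,0.6,0,0,-0.004,-0.8],[0.007,0,0.76,0,0,-0.004,-0.8],[0.007,0,0.76,0,0,-0.004,-0.8],[0.007,0,0.76,0,0,-0.004,-0.8]]}}

```text
t: 16.85
tool_pos: [0.5586, 0.186, 0.022]
tcp_rot: [-3.141, -0.001, 1.549]
ft_force: [-0.5, 0.5, -0.8]
finger_gap: 0.0142
```

```bash
cat >> m.py <<'E'
C=np.array([.5286,.1739]);ta=-.026
def T(x,y,z=0): return np.array([C[0]+x*np.cos(ta)-y*np.sin(ta),C[1]+x*np.sin(ta)+y*np.cos(ta),z])
def look(fn,pts,boxes,f=6):
    o=[]
    for n,(x0,y0,w,h) in boxes.items():
        c=cap(n);z=cv2.resize(c['image'][y0:y0+h,x0:x0+w,::-1],None,fx=f,fy=f,interpolation=cv2.INTER_NEAREST)
        for q in proj(c,pts): cv2.circle(z,tuple(((q-[x0,y0]+.5)*f).astype(int).tolist()),2,(0,0,255),-1)
        o.append(z)
    H=max(z.shape[0] for z in o)
    cv2.imwrite('pics/'+fn,np.hstack([cv2.copyMakeBorder(z,0,H-z.shape[0],0,0,0) for z in o]))
E
python3 - <<'E'
from m import *
need(.5579,.1846,-.0025,1.545);print(r.get_state()['ft_force'])
h=r.get_state()['tool_pos'][2]+.0175
look('z15.png',[T(-.046,.0115,h),T(-.03,.0015,.02),T(-.03,.0215,.02)],{'top':(175,160,65,60),'side':(215,215,65,60)})
E
```

```text
at [0.5586 0.186  0.022 ] [-3.1408 -0.0011  1.5492] need [-0.0149 -0.0061  0.2446] [-0.0005 -0.0007  0.0027]
[-0.4692  0.4783 -0.773 ]
```

View pics/z15.png

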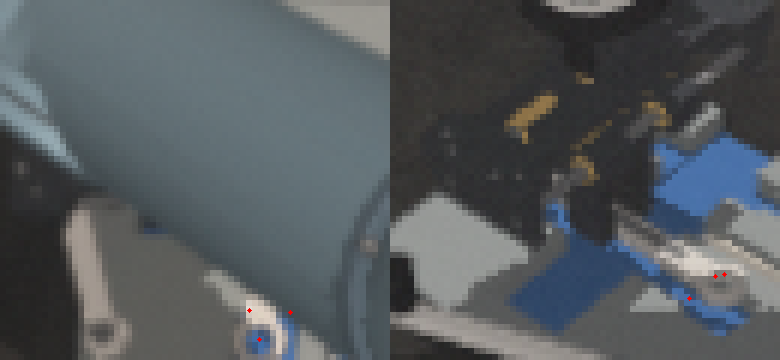

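Request:
{"name": "carry_out", "arguments": {"series": [[-0.015,-0.006,0,0,0,0.003,-0.8],[-0.015,-0.006,0.05,0,0,0.003,-0.8],[-0.015,-0.006,0.1,0,0,0.003,-0.8],[-0.015,-0.006,0.15,0,0,0.003,-0.8],[-0.015,-0.006,0.17,0,0,0.003,-0.8],[-0.015,-0.006,0.17,0,0,0.003,-0.8]]}}

```text
t: 17.7
tool_pos: [0.5578, 0.1846, 0.0048]
tcp_rot: [-3.141, -0.001, 1.545]
ft_force: [0.2, 0.0, -0.8]
finger_gap: 0.0142
```

```bash
python3 - <<'E'
from m import *
need(.5579,.1846,-.0025,1.545);print(r.get_state()['ft_force'])
h=r.get_state()['tool_pos'][2]+.0175
look('z16.png',[T(-.046,.0115,h),T(-.03,.0015,.02),T(-.03,.0215,.02)],{'top':(185,180,50,45),'side':(225,225,50,45)},8)
E
```

```text
at [0.5578 0.1846 0.0048] [-3.1407 -0.0011  1.5446] need [0.     0.001  0.0731] [-0.0006 -0.0007 -0.0002]
[ 0.1862  0.0219 -0.7516]
```

View pics/z16.png

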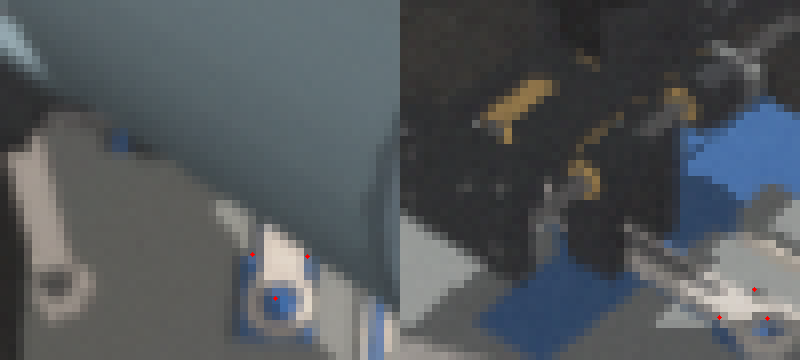

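Request:
{"name": "carry_out", "arguments": {"series": [[0,0,0.03,0,0,0,-0.8],[0,0,0.055,0,0,0,-0.8],[0,0,0.065,0,0,0,-0.8],[0,0,0.065,0,0,0,-0.8]]}}

```text
t: 18.3
tool_pos: [0.5579, 0.1846, -0.0015]
tcp_rot: [-3.141, -0.001, 1.545]
ft_force: [-0.3, -0.3, -2.1]
finger_gap: 0.0146
```

```bash
python3 - <<'E'
from m import *
need(.5579,.1846,-.0025,1.545);print(r.get_state()['ft_force'])
E
```

```text
at [ 0.5579  0.1846 -0.0015] [-3.1409 -0.0011  1.5446] need [0.0001 0.0002 0.0097] [-0.0004 -0.0007 -0.0003]
[-0.267  -0.3011 -2.0619]
```

Request:
{"name": "carry_out", "arguments": {"series": [[0,0,0,0,0,0,-0.2],[0,0,0,0,0,0,-0.2],[0,0,0,0,0,0,-0.2],[0,0,-0.2,0,0,0,-0.2],[0,0,-0.6,0,0,0,-0.2],[0,0,-1,0,0,0,-0.2],[0,0,-1,0,0,0,-0.2],[0,0,-1,0,0,0,-0.2]]}}

```text
t: 19.3
tool_pos: [0.5579, 0.1841, 0.0988]
tcp_rot: [-3.141, -0.001, 1.544]
ft_force: [0.0, 0.4, 0.2]
finger_gap: 0.0352
```

Request:
{"name": "carry_out", "arguments": {"series": [[-0.4,0,0,0,0,0,0],[-0.81,-0.03,0,0,0,0,0],[-0.81,-0.03,0,0,0,0,0],[-0.81,-0.03,0,0,0,0,0]]}}

```text
t: 19.8
tool_pos: [0.5523, 0.1038, 0.0982]
tcp_rot: [-3.14, -0.001, 1.545]
ft_force: [0.0, 0.3, -0.9]
finger_gap: 0.044
```

Request:
{"name": "carry_out", "arguments": {"series": [[-0.4,0,0,0,0,0,0],[-0.81,-0.03,0,0,0,0,0],[-0.81,-0.03,0,0,0,0,0],[-0.81,-0.03,0,0,0,0,0]]}}

```text
t: 20.3
tool_pos: [0.5472, 0.025, 0.0982]
tcp_rot: [-3.14, -0.003, 1.547]
ft_force: [0.2, 0.5, -0.3]
finger_gap: 0.0438
```

Request:
{"name": "carry_out", "arguments": {"series": [[-0.4,0,0,0,0,0,0],[-0.81,-0.03,0,0,0,0,0],[-0.81,-0.03,0,0,0,0,0],[-0.81,-0.03,0,0,0,0,0]]}}

```text
t: 20.8
tool_pos: [0.5426, -0.0535, 0.0982]
tcp_rot: [-3.141, -0.004, 1.549]
ft_force: [0.3, -0.3, -0.6]
finger_gap: 0.0442
```

Request:
{"name": "carry_out", "arguments": {"series": [[-0.4,0,0,0,0,-0.1,0],[-0.81,-0.03,0,0,0,-0.2,0],[-0.81,-0.03,0,0,0,-0.3,0],[-0.81,-0.03,0,0,0,-0.379,0],[-0.81,-0.03,0,0,0,-0.379,0],[-0.81,-0.03,0,0,0,-0.379,0]]}}

```text
t: 21.55
tool_pos: [0.5383, -0.133, 0.098]
tcp_rot: [3.139, -0.004, 2.144]
ft_force: [1.1, -0.4, 0.3]
finger_gap: 0.044
```

```bash
python3 - <<'E'
from m import *
need(.5371,-.1403,.02,2.14);print(r.get_state()['qpos'],r.get_state()['finger_gap'])
look('z17.png',[T(-.046,.0115,.0105),T(.095,.0115,.0105)],{'top':(175,150,110,100)},7)
cap('top','top17.png')
E
```

```text
at [ 0.5383 -0.133   0.098 ] [ 3.1389 -0.0043  2.1441] need [-0.0585 -0.0517  0.7798] [ 0.0017 -0.0027  0.0026]
[ 0.8307  0.7605 -0.927   1.847   0.7507  0.9306  1.6983] 0.04399505818530205
```

View pics/z17.png

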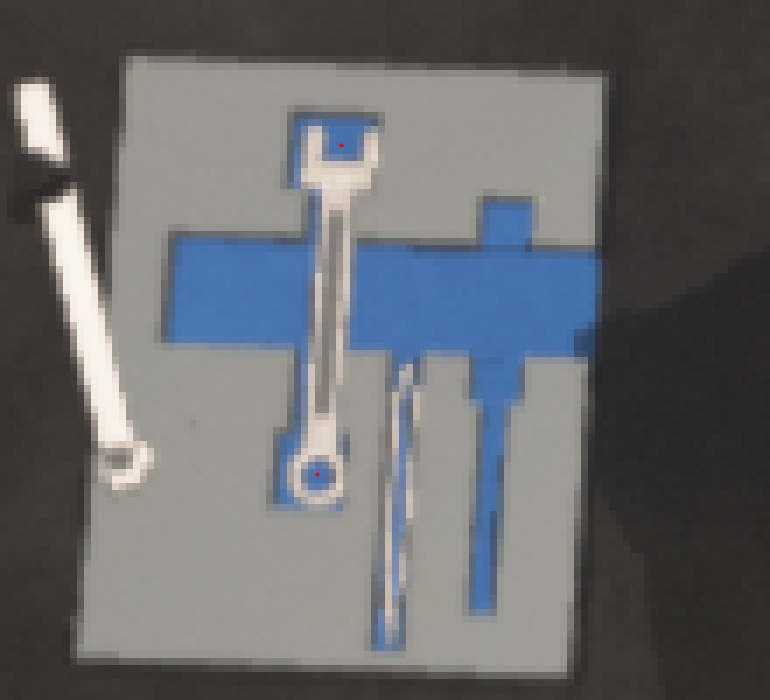

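View pics/top17.png

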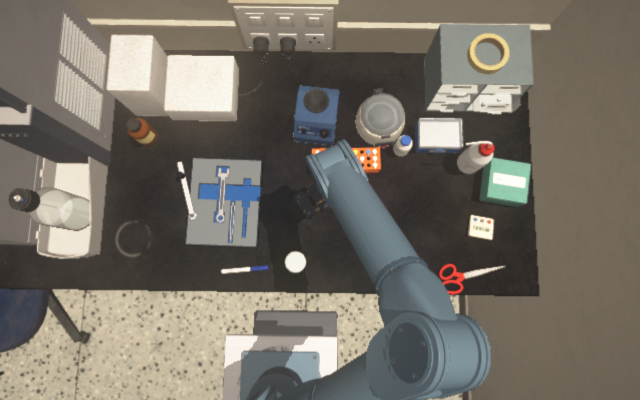

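The spanner is seated: both target dots fall on the ring centre and the jaw. On to the screwdriver.

Request:
{"name": "carry_out", "arguments": {"series": [[-0.058,-0.052,0.1,0.002,-0.003,0.003,0],[-0.058,-0.052,0.4,0.002,-0.003,0.003,0],[-0.058,-0.052,0.7,0.002,-0.003,0.003,0],[-0.058,-0.052,0.8,0.002,-0.003,0.003,0],[-0.058,-0.052,0.8,0.002,-0.003,0.003,0]]}}

```text
t: 22.28
tool_pos: [0.5366, -0.1409, 0.0176]
tcp_rot: [-3.14, 0.0, 2.139]
ft_force: [0.7, 0.1, -0.6]
finger_gap: 0.044
```

```bash
python3 - <<'E'
from m import *
need(.5371,-.1403,-.0085,2.14);print(r.get_state()['ft_force'])
look('z18.png',[[.5371,-.1403,.009]],{'top':(290,165,65,80),'side':(285,160,65,80)},6)
E
```

```text
at [ 0.5366 -0.1409  0.0176] [-3.14    0.0001  2.1393] need [0.0025 0.0078 0.2612] [-0.001   0.0001 -0.0004]
[ 0.6825  0.0869 -0.5753]
```

View pics/z18.png

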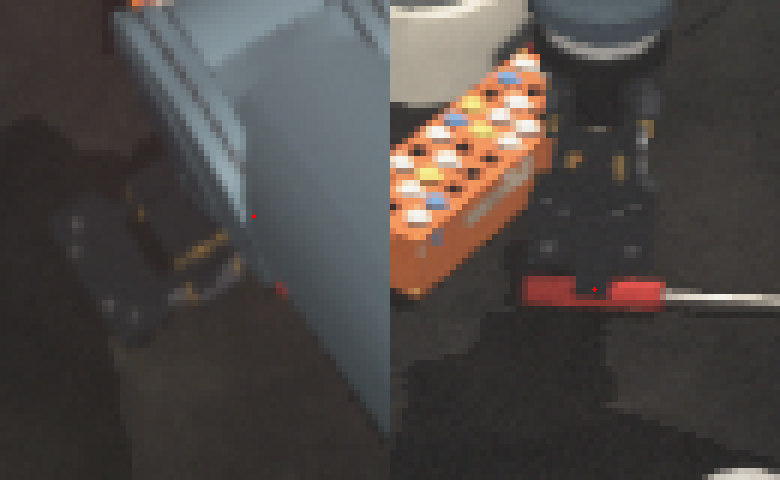

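Request:
{"name": "carry_out", "arguments": {"series": [[0.003,0.008,0.08,0,0,0,0],[0.003,0.008,0.16,0,0,0,0],[0.003,0.008,0.22,0,0,0,0],[0.003,0.008,0.22,0,0,0,0]]}}

```text
t: 22.88
tool_pos: [0.5377, -0.1402, -0.0038]
tcp_rot: [-3.141, 0.001, 2.139]
ft_force: [-0.9, 0.5, -0.7]
finger_gap: 0.0438
```

Request:
{"name": "carry_out", "arguments": {"series": [[0,0,0.02,0,0,0,0],[0,0,0.035,0,0,0,0],[0,0,0.035,0,0,0,0]]}}

```text
t: 23.25
tool_pos: [0.5376, -0.1402, -0.0073]
tcp_rot: [-3.141, 0.001, 2.139]
ft_force: [0.2, -0.3, -1.0]
finger_gap: 0.044
```

Request:
{"name": "carry_out", "arguments": {"series": [[0,0,0,0,0,0,-0.8],[0,0,0,0,0,0,-0.8],[0,0,0,0,0,0,-0.8],[0,0,0,0,0,0,-0.8],[0,0,0,0,0,0,-0.8]], "squeeze": 30}}

```text
t: 23.88
tool_pos: [0.5377, -0.1403, -0.0073]
tcp_rot: [-3.141, 0.001, 2.139]
ft_force: [-0.6, -0.8, 0.8]
finger_gap: 0.017
```

Request:
{"name": "carry_out", "arguments": {"series": [[0,0,-0.3,0,0,0,-0.8],[0,0,-0.6,0,0,0,-0.8],[0,0,-1,0,0,0,-0.8],[0,0,-1,0,0,0,-0.8],[0,0,-1,0,0,0,-0.8]]}}

```text
t: 24.5
tool_pos: [0.5371, -0.1404, 0.0921]
tcp_rot: [-3.14, 0.001, 2.139]
ft_force: [0.5, -0.4, -1.3]
finger_gap: 0.0167
```

```bash
python3 - <<'E'
from m import *
need(.5559,.1097,.09,1.545);print(r.get_state()['ft_force'],r.get_state()['finger_gap'])
look('z19.png',[[.5371,-.1403,.009]],{'top':(290,165,65,80),'side':(285,140,65,80)},6)
E
```

```text
at [ 0.5371 -0.1404  0.0921] [-3.14    0.0007  2.1391] need [2.0071 1.5044 0.0174] [-0.0009  0.0007  0.3782]
[ 0.5225 -0.4415 -1.2938] 0.01674288790896108
```

View pics/z19.png

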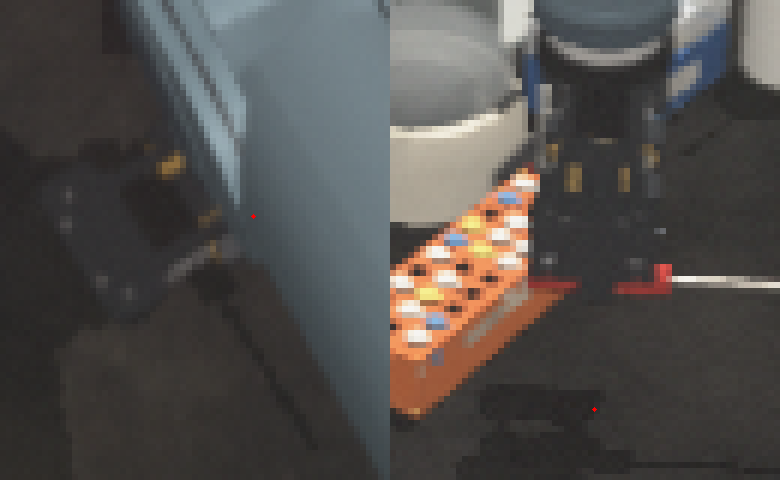

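The driver is held level. Next I carry it to the tray.

Request:
{"name": "carry_out", "arguments": {"series": [[0.35,0.25,0,0,0,0,-0.8],[0.67,0.5,0,0,0,0,-0.8],[0.67,0.5,0,0,0,0,-0.8],[0.67,0.5,0,0,0,0,-0.8]]}}

```text
t: 25.1
tool_pos: [0.5423, -0.0575, 0.0906]
tcp_rot: [-3.138, -0.001, 2.139]
ft_force: [-0.1, -0.4, -0.4]
finger_gap: 0.0166
```

Request:
{"name": "carry_out", "arguments": {"series": [[0.35,0.25,0,0,0,0,-0.8],[0.67,0.5,0,0,0,0,-0.8],[0.67,0.5,0,0,0,0,-0.8],[0.67,0.5,0,0,0,0,-0.8]]}}

```text
t: 25.6
tool_pos: [0.5483, 0.0239, 0.0899]
tcp_rot: [-3.136, -0.0, 2.137]
ft_force: [-0.6, 0.3, -0.5]
finger_gap: 0.0171
```

Request:
{"name": "carry_out", "arguments": {"series": [[0.35,0.25,0,0,0,0.1,-0.8],[0.67,0.5,0,0,0,0.2,-0.8],[0.67,0.5,0,0,0,0.3,-0.8],[0.67,0.5,0,0,0,0.378,-0.8],[0.67,0.5,0,0,0,0.378,-0.8],[0.67,0.5,0,0,0,0.378,-0.8]]}}

```text
t: 26.35
tool_pos: [0.5546, 0.1058, 0.0894]
tcp_rot: [-3.137, 0.004, 1.544]
ft_force: [-0.1, 1.0, 0.2]
finger_gap: 0.0165
```

```bash
python3 - <<'E'
from m import *
need(.5559,.1097,.03,1.545);print(r.get_state()['ft_force'],r.get_state()['finger_gap'])
h=r.get_state()['tool_pos'][2]+.0163
look('z20.png',[T(-.1,-.0635,h),T(-.05,-.0635,h)],{'top':(205,165,65,85),'side':(240,190,65,85)},6)
E
```

```text
at [0.5546 0.1058 0.0894] [-3.1368  0.0036  1.5442] need [0.0414 0.0145 0.5938] [-0.0031  0.0023 -0.0005]
[-0.1477  0.9735  0.1527] 0.016534203199290345
```

View pics/z20.png

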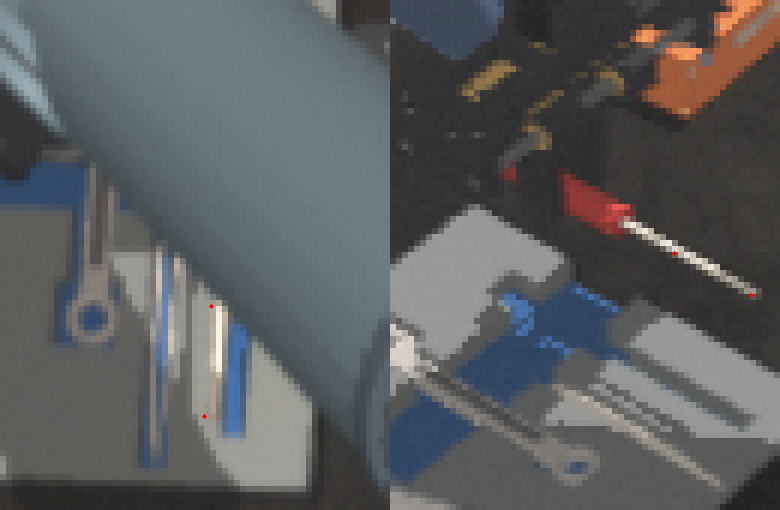

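Request:
{"name": "carry_out", "arguments": {"series": [[0.041,0.015,0.1,-0.003,0.002,0,-0.8],[0.041,0.015,0.4,-0.003,0.002,0,-0.8],[0.041,0.015,0.64,-0.003,0.002,0,-0.8],[0.041,0.015,0.64,-0.003,0.002,0,-0.8],[0.041,0.015,0.64,-0.003,0.002,0,-0.8]]}}

```text
t: 27.08
tool_pos: [0.5562, 0.1107, 0.0258]
tcp_rot: [3.141, -0.001, 1.544]
ft_force: [0.3, 0.5, -0.3]
finger_gap: 0.0168
```

```bash
python3 - <<'E'
from m import *
need(.5559,.1097,.0,1.545);print(r.get_state()['ft_force'],r.get_state()['finger_gap'])
h=r.get_state()['tool_pos'][2]+.0163
look('z21.png',[T(-.1,-.0635,h),T(-.05,-.0635,h)],{'top':(225,190,45,55),'side':(250,205,45,55)},8)
E
```

```text
at [0.5562 0.1107 0.0258] [ 3.1412 -0.0005  1.5443] need [-0.0104 -0.0025  0.2584] [ 0.0002 -0.0003 -0.0005]
[ 0.2965  0.4795 -0.2884] 0.016809868491822942
```

View pics/z21.png

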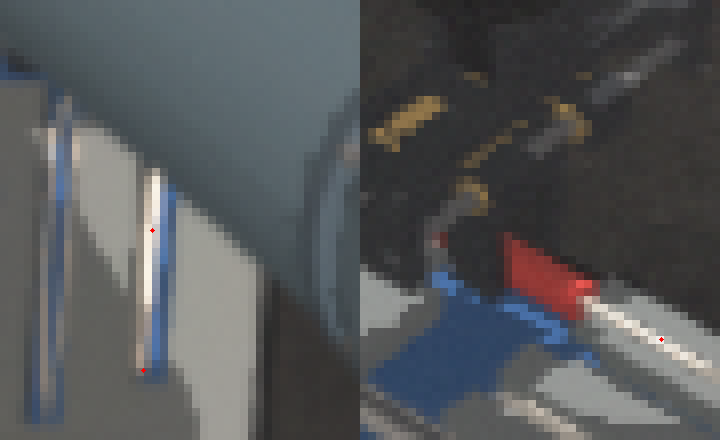

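Request:
{"name": "carry_out", "arguments": {"series": [[-0.011,-0.003,0,0,0,0,-0.8],[-0.011,-0.003,0.06,0,0,0,-0.8],[-0.011,-0.003,0.12,0,0,0,-0.8],[-0.011,-0.003,0.18,0,0,0,-0.8],[-0.011,-0.003,0.18,0,0,0,-0.8]]}}

```text
t: 27.8
tool_pos: [0.5558, 0.1095, 0.0076]
tcp_rot: [3.141, -0.0, 1.544]
ft_force: [0.3, 0.4, -0.6]
finger_gap: 0.0166
```

```bash
python3 - <<'E'
from m import *
need(.5559,.1097,-.001,1.545);print(r.get_state()['ft_force'],r.get_state()['finger_gap'])
h=r.get_state()['tool_pos'][2]+.0163
look('z22.png',[T(-.1,-.0635,h),T(-.05,-.0635,h)],{'top':(225,190,45,55),'side':(250,205,45,55)},8)
E
```

```text
at [0.5558 0.1095 0.0076] [ 3.1413 -0.0003  1.5442] need [0.0023 0.0011 0.0864] [ 0.0002 -0.0002 -0.0005]
[ 0.3399  0.3914 -0.6044] 0.016642412878877397
```

View pics/z22.png

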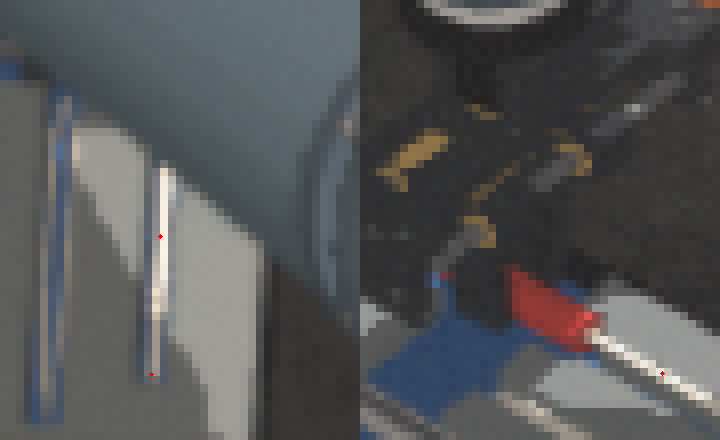

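Aligned, with no contact force. I'll lower it fully, release and lift.

Request:
{"name": "carry_out", "arguments": {"series": [[0.002,0.001,0.03,0,0,0,-0.8],[0.002,0.001,0.06,0,0,0,-0.8],[0.002,0.001,0.083,0,0,0,-0.8],[0.002,0.001,0.083,0,0,0,-0.8]]}}

```text
t: 28.4
tool_pos: [0.5562, 0.1098, -0.0003]
tcp_rot: [3.141, -0.001, 1.544]
ft_force: [0.1, -0.3, -1.5]
finger_gap: 0.0167
```

Request:
{"name": "carry_out", "arguments": {"series": [[0,0,0,0,0,0,-0.2],[0,0,0,0,0,0,-0.2],[0,0,0,0,0,0,-0.2],[0,0,-0.2,0,0,0,-0.2],[0,0,-0.6,0,0,0,-0.2],[0,0,-1,0,0,0,-0.2],[0,0,-1,0,0,0,-0.2],[0,0,-1,0,0,0,-0.2]]}}

```text
t: 29.4
tool_pos: [0.556, 0.1094, 0.1]
tcp_rot: [3.14, -0.0, 1.544]
ft_force: [-0.4, 0.5, 0.2]
finger_gap: 0.0354
```

Request:
{"name": "carry_out", "arguments": {"series": [[-0.5,0,0,0,0,0,-0.2],[-1,0,0,0,0,0,-0.2],[-1,0,0,0,0,0,-0.2],[-1,0,0,0,0,0,-0.2]]}}

```text
t: 29.9
tool_pos: [0.5527, 0.0102, 0.0995]
tcp_rot: [-3.142, -0.001, 1.544]
ft_force: [0.4, 0.4, 0.4]
finger_gap: 0.0347
```

```bash
python3 - <<'E'
from m import *
s=r.get_state();print(s['tool_pos'],s['tcp_rot'],s['qpos'])
look('z23.png',[T(-.046,.0115,.0105),T(.095,.0115,.0105),T(-.1,-.0635,.015),T(.07,-.0635,.015)],{'top':(175,150,105,100)},7)
c=cap('side','side23.png');cv2.imwrite('pics/z23s.png',cv2.resize(c['image'][215:300,190:330,::-1],None,fx=5,fy=5))
E
```

```text
[0.5527 0.0102 0.0995] [-3.1415 -0.001   1.5443] [ 0.4878  0.6956 -0.7978  1.8561  0.6431  0.8686  0.9146]
```

View pics/z23.png

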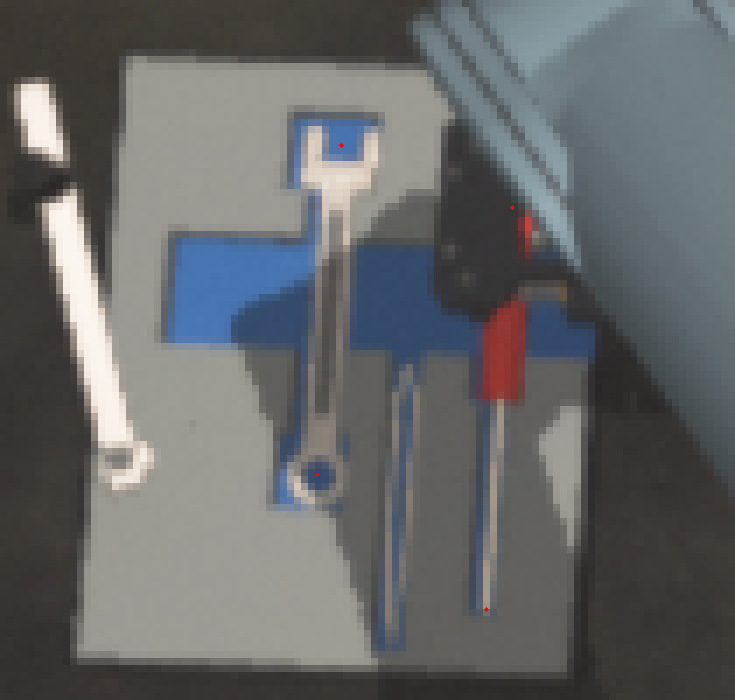

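View pics/z23s.png

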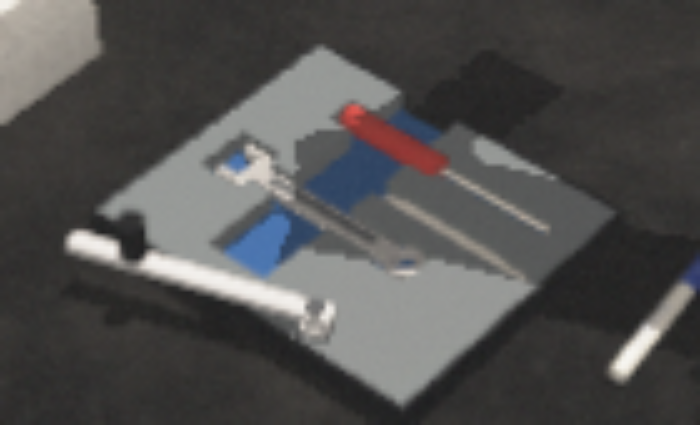

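Both tools are seated. The screwdriver tip matches its dot, and the handle's end will be checked once the view is clear. Next I measure the bar and move above its knob.

Request:
{"name": "carry_out", "arguments": {"series": [[0.5,0.06,0,0,0,0,0],[0.94,0.12,0,0,0,0,0],[0.94,0.12,0,0,0,0,0],[0.94,0.12,0,0,0,0,0]]}}

```text
t: 30.5
tool_pos: [0.5668, 0.1053, 0.0996]
tcp_rot: [-3.142, -0.001, 1.548]
ft_force: [0.7, -0.3, -0.1]
finger_gap: 0.0436
```

Request:
{"name": "carry_out", "arguments": {"series": [[0.5,0.06,0,0,0,0,0],[0.94,0.12,0,0,0,0,0],[0.94,0.12,0,0,0,0,0],[0.94,0.12,0,0,0,0,0]]}}

```text
t: 31.0
tool_pos: [0.5811, 0.1968, 0.0992]
tcp_rot: [-3.141, 0.001, 1.546]
ft_force: [0.2, -0.0, 0.1]
finger_gap: 0.0442
```

```bash
python3 - <<'E'
from m import *
c=cap('top');im=cv2.imread('pics/top17.png')[:,:,::-1].astype(int)
m=(im.min(2)>165)&box(im.shape[:2],170,150,200,225);m,_=big(m)
q=plane(c,np.argwhere(m)[:,::-1],.035)[:,:2];k=q[:,0]<.58;
m0=q.mean(0);u=np.linalg.svd(q-m0)[2][0];u*=np.sign(u[0]);print(m0,u,np.arctan2(u[1],u[0]),q[:,0].min(),q[:,0].max())
P=T(-.046,.0865)[:2];print('P',P,'off-line',(P-m0)@[-u[1],u[0]],'knob',P+.12*u)
need(*(P+.12*u),.0995,1.5443)
E
```

```text
[0.5334 0.2757] [0.9538 0.3003] 0.3050293776187729 0.4739386669353559 0.5938276696126148
P [0.4849 0.2616] off-line 0.0010807753593022025 knob [0.5993 0.2976]
at [0.5812 0.1963 0.0992] [-3.1411  0.0015  1.5456] need [ 1.017   0.1558 -0.0045] [-0.0003  0.001   0.0008]
```

Request:
{"name": "carry_out", "arguments": {"series": [[0.5,0.08,0,0,0,0,0.2],[1,0.15,0,0,0,0,0.2],[1,0.15,0,0,0,0,0.2],[1,0.15,0,0,0,0,0.2]]}}

```text
t: 31.55
tool_pos: [0.5992, 0.2934, 0.0986]
tcp_rot: [-3.141, 0.004, 1.544]
ft_force: [-0.2, -0.5, -0.0]
finger_gap: 0.0531
```

```bash
python3 - <<'E'
from m import *
need(.598,.296,.035,1.545);print(r.get_state()['qpos'])
look('z24.png',[[.5993,.2976,.065],[.5963,.2906,.065]],{'top':(155,145,60,75),'side':(180,190,70,75)},6)
E
```

```text
at [0.5992 0.2934 0.0986] [-3.1408  0.0037  1.5436] need [ 0.028  -0.0118  0.6355] [-0.0005  0.0023 -0.0009]
[-0.0435  0.8496 -0.7612  1.5403  0.655   1.0235  0.5567]
```

View pics/z24.png

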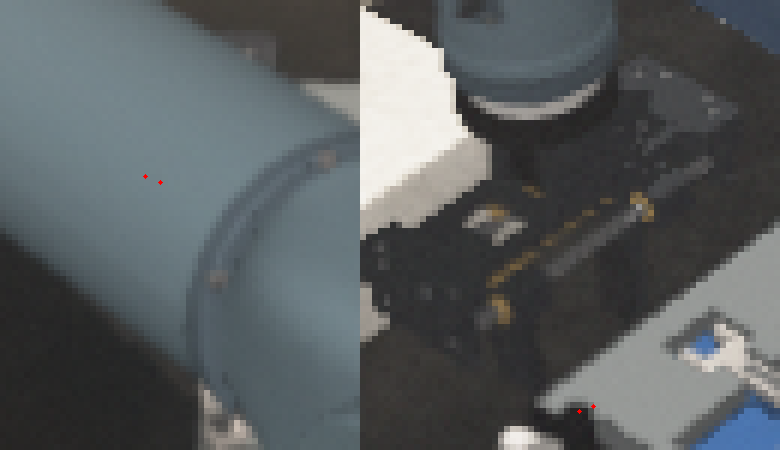

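Request:
{"name": "carry_out", "arguments": {"series": [[0.025,-0.01,0.15,0,0.002,0,0.2],[0.025,-0.01,0.3,0,0.002,0,0.2],[0.025,-0.01,0.4,0,0.002,0,0.2],[0.025,-0.01,0.5,0,0.002,0,0.2],[0.025,-0.01,0.63,0,0.002,0,0.2],[0.025,-0.01,0.63,0,0.002,0,0.2]]}}

```text
t: 32.4
tool_pos: [0.5977, 0.2948, 0.0343]
tcp_rot: [-3.139, 0.002, 1.543]
ft_force: [-0.0, 0.3, -0.4]
finger_gap: 0.0527
```

Request:
{"name": "carry_out", "arguments": {"series": [[0,0,0,0,0,0,-0.2],[0,0,0,0,0,0,-0.75],[0,0,0,0,0,0,-0.75],[0,0,0,0,0,0,-0.75],[0,0,0,0,0,0,-0.75]], "squeeze": 10}}

```text
t: 33.02
tool_pos: [0.598, 0.295, 0.0346]
tcp_rot: [-3.14, 0.001, 1.543]
ft_force: [-0.2, 0.9, 1.1]
finger_gap: 0.0174
```

```bash
python3 - <<'E'
from m import *
s=r.get_state();print(s['tool_pos'],s['ft_force'],s['finger_gap'])
look('z25.png',[[.5993,.2976,.065]],{'top':(155,145,60,90),'side':(180,200,70,90)},6)
p=s['tool_pos'];P=T(-.046,.0865)[:2];d=p[:2]-P;print('r',np.hypot(*d),'ang',np.arctan2(d[1],d[0]))
from scipy.spatial.transform import Rotation as Ro
R=Ro.from_euler('xyz',s['tcp_rot']).as_matrix()
a0=np.arctan2(d[1],d[0])
for a in np.arange(a0,-1.62,-.15):
    q=np.r_[P+.12*np.array([np.cos(a),np.sin(a)]),p[2]];print(round(a,3),(R.T@(q-p)*10).round(3))
E
```

```text
[0.598  0.295  0.0346] [-0.2133  0.882   1.0851] 0.0174362008084632
r 0.1179544678645582 ang 0.2873784263798035
0.287 [ 0.006  0.019 -0.   ]
0.137 [-0.168  0.062  0.   ]
-0.013 [-0.347  0.078  0.   ]
-0.163 [-0.527  0.068  0.   ]
-0.313 [-0.703  0.03   0.001]
-0.463 [-0.871 -0.033  0.001]
-0.613 [-1.028 -0.121  0.001]
-0.763 [-1.17  -0.231  0.002]
-0.913 [-1.294 -0.361  0.002]
-1.063 [-1.397 -0.508  0.002]
-1.213 [-1.477 -0.669  0.003]
-1.363 [-1.533 -0.841  0.003]
-1.513 [-1.561 -1.018  0.003]
```

View pics/z25.png

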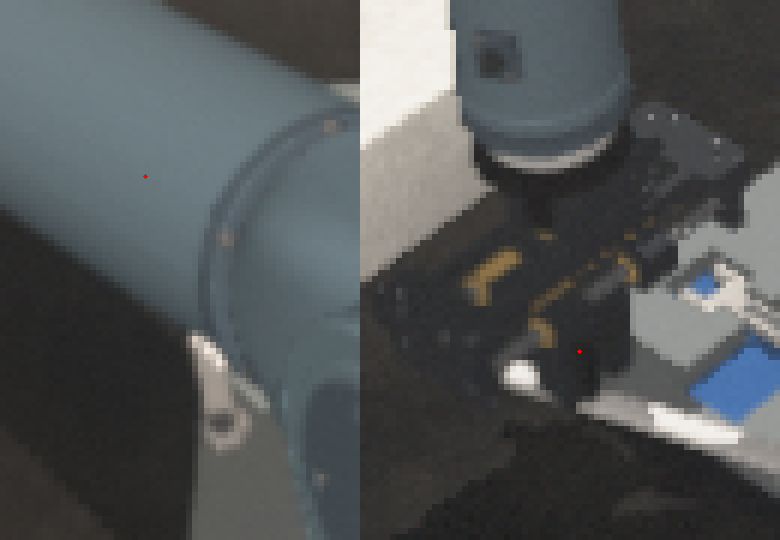

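The knob is pinched. I'll swing it along its arc.

Request:
{"name": "carry_out", "arguments": {"series": [[-0.09,0.025,0,0,0,0,-0.75],[-0.17,0.045,0,0,0,0,-0.75],[-0.26,0.055,0,0,0,0,-0.75],[-0.35,0.06,0,0,0,0,-0.75],[-0.44,0.06,0,0,0,0,-0.75],[-0.53,0.05,0,0,0,0,-0.75],[-0.71,0.01,0,0,0,0,-0.75],[-0.87,-0.05,0,0,0,0,-0.75],[-0.87,-0.05,0,0,0,0,-0.75]]}}

```text
t: 34.25
tool_pos: [0.5898, 0.2056, 0.0347]
tcp_rot: [-3.139, 0.003, 1.542]
ft_force: [0.1, -1.1, -1.8]
finger_gap: 0.0176
```

```bash
python3 - <<'E'
from m import *
s=r.get_state();print(s['tool_pos'],s['ft_force'],s['finger_gap'])
p=s['tool_pos'];P=T(-.046,.0865)[:2];d=p[:2]-P;a0=np.arctan2(d[1],d[0]);print('r',np.hypot(*d),'ang',a0)
from scipy.spatial.transform import Rotation as Ro
R=Ro.from_euler('xyz',s['tcp_rot']).as_matrix()
for a in np.r_[np.arange(a0,-1.59,-.15),-1.597]:
    q=np.r_[P+.119*np.array([np.cos(a),np.sin(a)]),p[2]];print(round(a,3),(R.T@(q-p)*10).round(3))
look('z26.png',[],{'side':(180,190,130,110)},6)
E
```

```text
[0.5898 0.2056 0.0347] [ 0.1375 -1.0883 -1.8222] 0.01761555674581999
r 0.11896662468561309 ang -0.4897115495481421
-0.49 [-0.  0. -0.]
-0.64 [-0.154 -0.091  0.001]
-0.79 [-0.292 -0.204  0.002]
-0.94 [-0.411 -0.336  0.002]
-1.09 [-0.51  -0.485  0.003]
-1.24 [-0.585 -0.646  0.004]
-1.39 [-0.635 -0.817  0.004]
-1.54 [-0.659 -0.994  0.005]
-1.597 [-0.661 -1.062  0.005]Traceback (most recent call last):
  File "<stdin>", line 8, in <module>
  File "m.py", line 21, in look
    for q in proj(c,pts): cv2.circle(z,tuple(((q-[x0,y0]+.5)*f).astype(int).tolist()),2,(0,0,255),-1)
             ~~~~^^^^^^^
  File "h.py", line 19, in proj
    p=np.atleast_2d(P)@E[:3,:3].T+E[:3,3];s=p[:,:2]/p[:,2:]
      ~~~~~~~~~~~~~~~~^~~~~~~~~~~
ValueError: matmul: Input operand 1 has a mismatch in its core dimension 0, with gufunc signature (n?,k),(k,m?)->(n?,m?) (size 3 is different from 0)
```

Request:
{"name": "carry_out", "arguments": {"series": [[-0.08,-0.045,0,0,0,0,-0.75],[-0.154,-0.09,0,0,0,0,-0.75],[-0.292,-0.2,0,0,0,0,-0.75],[-0.41,-0.335,0,0,0,0,-0.75],[-0.51,-0.485,0,0,0,0,-0.75],[-0.585,-0.645,0,0,0,0,-0.75],[-0.635,-0.815,0,0,0,0,-0.75],[-0.658,-0.95,0,0,0,0,-0.75],[-0.658,-0.99,0,0,0,0,-0.75],[-0.658,-0.99,0,0,0,0,-0.75]]}}

```text
t: 35.55
tool_pos: [0.4892, 0.1437, 0.0351]
tcp_rot: [-3.139, 0.003, 1.543]
ft_force: [0.1, 4.4, -4.0]
finger_gap: 0.0176
```

```bash
python3 - <<'E'
from m import *
s=r.get_state();print(s['tool_pos'],s['ft_force'],s['finger_gap'])
p=s['tool_pos'];P=T(-.046,.0865)[:2];d=p[:2]-P;a0=np.arctan2(d[1],d[0]);print('r',np.hypot(*d),'ang',a0,'bar',-(a0-ta))
look('z27.png',[T(-.046,-.0335,.065)],{'side':(180,190,130,110)},6)
E
```

```text
[0.4892 0.1437 0.0351] [ 0.1409  4.3565 -4.0117] 0.017640542329545476
r 0.1179884028149709 ang -1.5337381493668323 bar 1.5077381493668323
```

View pics/z27.png

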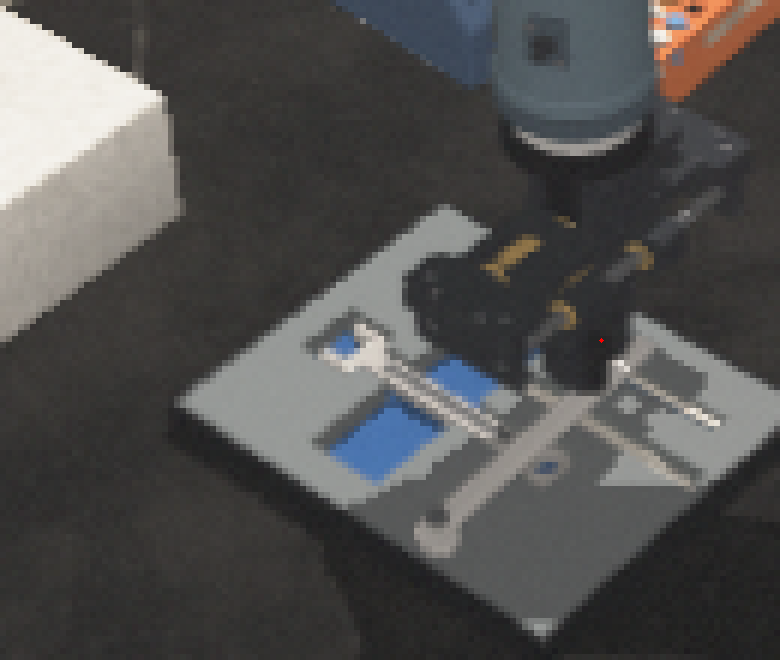

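Request:
{"name": "carry_out", "arguments": {"series": [[-0.01,-0.03,0,0,0,0,-0.75],[-0.01,-0.06,0,0,0,0,-0.75],[-0.01,-0.06,0,0,0,0,-0.75],[-0.01,-0.06,0,0,0,0,-0.75]]}}

```text
t: 36.1
tool_pos: [0.4856, 0.1437, 0.0353]
tcp_rot: [3.141, 0.0, 1.542]
ft_force: [4.7, 4.8, -8.3]
finger_gap: 0.0174
```

At the stop: +x resistance and motion limited. Release and lift clear.

Request:
{"name": "carry_out", "arguments": {"series": [[0,0,0,0,0,0,-0.2],[0,0,0,0,0,0,0],[0,0,0,0,0,0,0],[0,0,-0.2,0,0,0,0],[0,0,-0.6,0,0,0,0],[0,0,-1,0,0,0,0],[0,0,-1,0,0,0,0],[0,0,-1,0,0,0,0]]}}

```text
t: 37.1
tool_pos: [0.4853, 0.1434, 0.1356]
tcp_rot: [3.14, 0.001, 1.542]
ft_force: [-0.4, 0.1, -0.6]
finger_gap: 0.0439
```

Request:
{"name": "carry_out", "arguments": {"series": [[-0.5,0.25,-0.1,0,0,0,0],[-1,0.5,-0.2,0,0,0,0],[-1,0.5,-0.2,0,0,0,0],[-1,0.5,-0.2,0,0,0,0]]}}

```text
t: 37.6
tool_pos: [0.5315, 0.0424, 0.155]
tcp_rot: [-3.141, 0.0, 1.542]
ft_force: [-0.5, 0.5, -0.4]
finger_gap: 0.0437
```

Request:
{"name": "carry_out", "arguments": {"series": [[-0.5,0,0,0,0,0,0],[-1,0,0,0,0,0,0],[-1,0,0,0,0,0,0],[-1,0,0,0,0,0,0]]}}

```text
t: 38.1
tool_pos: [0.5281, -0.0554, 0.1548]
tcp_rot: [-3.14, -0.001, 1.545]
ft_force: [-0.8, 0.1, 0.6]
finger_gap: 0.0444
```

```bash
python3 - <<'E'
from m import *
print(r.get_state()['ft_force'])
look('z28.png',[T(-.046,.0115,.0105),T(.095,.0115,.0105),T(-.1,-.0635,.015),T(.07,-.0635,.015),T(-.046,.0865,.035),T(-.046,-.0785,.035)],{'top':(175,150,105,100)},7)
cap('top','top28.png')
E
```

```text
[-0.7579  0.1022  0.5839]
```

View pics/z28.png

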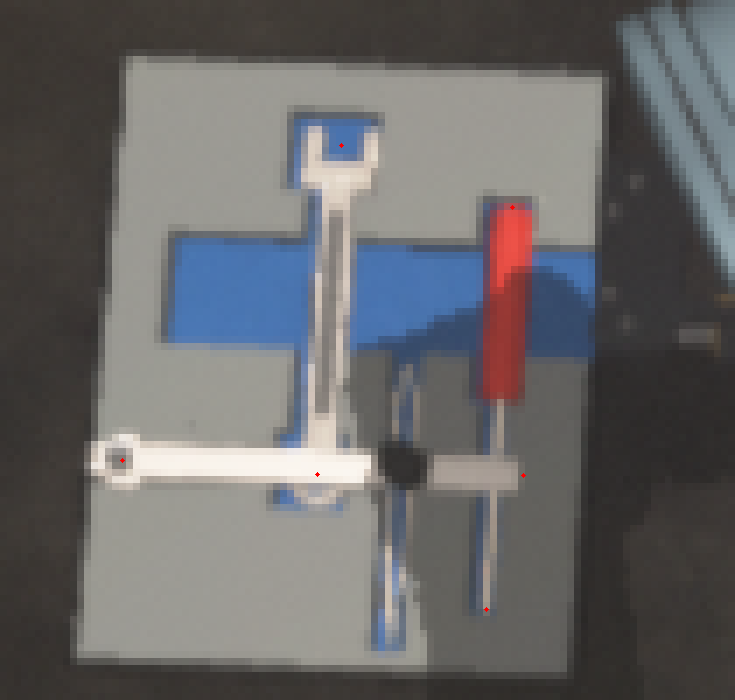

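View pics/top28.png

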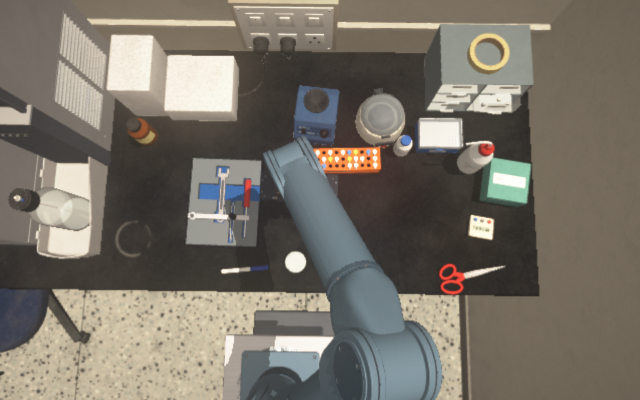

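```bash
python3 -c "
from station import r
print(r.finish_job())"
```

```text
the job is handed in; nothing more can be done
None
```

The screwdriver and the spanner are both in their pockets, and the bar is swung across them to its stop. I handed the job in at about 38 s, and no verdict was reported.

**Last checks (top view):**
- The spanner's ring lies under the bar now. When last seen uncovered, its centre fell on its target, and the jaw still does.
- The screwdriver's tip and handle end both fall on their targets.
- The bar's end is within about 1–2 degrees of where it should be at its stop.
- The gripper is clear of everything. The tube rack and lab timer look unmoved.

**What failed or disagreed:**
- **Tool height:** the reported height reads about 29 mm too low. Bench contact came at a reading of z = −0.0105 m, where +0.019 m was expected. My first spanner grasp closed on air because of this; I then found the bench by touch and used the corrected height from there on.
- **Side camera:** it differed from the top camera by about 5–7 mm in places. I trusted the top camera, whose tray outline matched the given sizes.
- **Seating depth:** I judged how far down the tools lie from the release heights and the pictures, and did not measure it separately.

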